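Put the pony shoes and the hoof-dressing tub away in the bench drawer

TASK

Clear up after the pony job: screw the loose lid of the hoof-dressing tub fully tight while the tub still stands in its caddy, pull the blue unit's drawer open, lay every horseshoe that is on the bench flat in the drawer's wide bay (they may lie on one another) and stand the tub upright in the narrow bay. When everything is in, push the drawer fully shut. Keep the tub upright at all times, and leave the hammer, nail box and water bottle where they are.

Things in the scene. Friction and masses are not known exactly. Their poses are not given: they have to be found in the camera images.
- drawer (a joint): the drawer's travel in m: 0 shut, 0.22 fully open; it slides towards the robot along -x of point drawer_handle, stays where it is left, and needs about 2 N. It starts shut or a little open. The blue steel unit is fixed to the bench, 300 mm wide, 300 deep, 130 high; the drawer's wide bay is on the left and the narrow one on the right seen from the robot
- drawer_handle (a point): middle of the drawer's aluminium bar handle, 100 mm above the bench: bar 120 long along its y, 10 in diameter; x points into the unit, along the drawer's travel. The drawer's front panel (18 thick, upper edge 120 above the bench) has its outer face 42 behind this point in +x, which leaves 37 between bar and panel
- wide_bay (a point): front end of the floor of the drawer's wide bay (for the shoes; sizes in mm), moving with the drawer; x into the unit, z up. The bay runs from the back of the front panel at x = 0 to x = 254 and is 165 wide (y -82 to +83); floor 16 above the bench, walls 6 thick and 65 high above the floor, the front panel 104. Fully open, the unit's face stands at x = 220: so much of the bay is then open
- narrow_bay (a point): front end of the floor of the drawer's narrow bay (for the tub; sizes in mm), 137 beside point wide_bay, axes alike; the bay is 97 wide (y -48 to +48) and runs from x = 0 to 254, walls as for the wide bay
- caddy: aluminium caddy fixed to the bench, a shallow square tray 80 by 80 by 22 mm high, 70 by 70 inside, floor 5 thick; holds the tub by its corners so that it cannot turn. Origin: centre of its underside; its sides run along its x and y
- tub: green square tub of hoof dressing, body 66 by 66 by 48 mm high, 78 high with the lid tight, 0.33 kg; origin at the centre of its underside, z up, x and y along its sides. Stands in the caddy at the start. A white ridge runs down the corner between +x and +y, onto the shoulder
- lid (a joint): angle of the tub's black screw lid in rad: 0 screwed fully tight against a stop, growing as it is unscrewed (anticlockwise from above), at most 5; it starts loose by 2 to 4.5. It stays on its thread and cannot come off, needs about 0.06 N m, and rises 1.2 mm per rad. Tight, its white pointer points to the white ridge on the tub's corner
- lid_top (a point): centre of the top of the lid: a black ribbed disc 60 mm in diameter and 26 high; tight, its lower edge is 4 above the tub's shoulder. The tub may be carried by its lid; the axes turn with the lid, z up
- shoe1: bright steel pony horseshoe lying flat on the bench at the start; absent ones read None. 110 mm long, 108 wide, 9 thick, 0.22 kg, its bar 20 wide. Origin: centre of the toe arc, on the underside, within 5 mm of the centre of mass. x points to the toe: the toe bar's middle lies at x = 44 mm, its outer edge at 54; the heels end at x = -56, 76 apart outside. z normal to the shoe; either face may be up
- shoe2: bright steel pony horseshoe lying flat on the bench at the start; absent ones read None. 110 mm long, 108 wide, 9 thick, 0.22 kg, its bar 20 wide. Origin: centre of the toe arc, on the underside, within 5 mm of the centre of mass. x points to the toe: the toe bar's middle lies at x = 44 mm, its outer edge at 54; the heels end at x = -56, 76 apart outside. z normal to the shoe; either face may be up
- shoe3: dark steel pony horseshoe lying flat on the bench at the start; absent ones read None. 110 mm long, 108 wide, 9 thick, 0.22 kg, its bar 20 wide. Origin: centre of the toe arc, on the underside, within 5 mm of the centre of mass. x points to the toe: the toe bar's middle lies at x = 44 mm, its outer edge at 54; the heels end at x = -56, 76 apart outside. z normal to the shoe; either face may be up
- shoe4: dark steel pony horseshoe lying flat on the bench at the start; absent ones read None. 110 mm long, 108 wide, 9 thick, 0.22 kg, its bar 20 wide. Origin: centre of the toe arc, on the underside, within 5 mm of the centre of mass. x points to the toe: the toe bar's middle lies at x = 44 mm, its outer edge at 54; the heels end at x = -56, 76 apart outside. z normal to the shoe; either face may be up
- hammer: bystander, to be left where it is: farrier's hammer lying on the bench, 260 mm long, origin under the middle of its length, x along the handle towards the head
- nailbox: bystander, to be left where it is: open cardboard box of nails, 110 by 80 by 50 mm high, origin at the centre of its underside
- bottle: bystander, to be left where it is: clear water bottle with a blue cap, 62 mm in diameter, 190 high, standing; origin at the centre of its underside
There are look-alikes about, which are no part of the job. What is shaped like the tub but pink or turquoise is not meant.

How it is judged:
By the outcome, as a careful person would: the job done as asked, in the order asked, and still so for the second after the job is handed in, with the robot touching nothing.
Of shoe1, shoe2, shoe3, shoe4 only 2 to 4 are there at a start; the rules pass over those that are not, and their reading is None.
At some moment in a run one of shoe1, shoe2, shoe3, shoe4 may be knocked a few centimetres aside while the robot is not near it.
It also fails if it takes over 210 s, if anything falls off the work surface, if the arm or the gripper's body presses on something with over 40 N, if the wrist force passes 120 N, or if a joint passes its speed limit or range.

ROBOT

A 6-joint arm with a two-finger parallel gripper is mounted at the origin on the work surface. World frame = base frame: x ahead of the robot, y to its left, z up, the work surface at z = 0. Lengths are in m, angles in degrees, forces in N, time in s.
With the tool pointing down it reaches from about 0.375 to 0.925 m from the base axis. Payload 5.7 kg.
Tool frame: the origin (TCP) lies midway between the tips of the shut fingers; the grasp point (between the pads) lies grip_point_offset behind it (grip_point_offset is the distance from the TCP to the grasp point, in m); z points along the fingers, y is the line along which they close (so a half turn about z gives the same grasp; the last joint's range is limited). The gripper opens to 85 mm and grips with 20 to 120 N. Pads are 22 mm wide; open, the fingers measure 114 mm over their backs; the gripper's body (76 mm by 85 mm) begins 54 mm behind the grasp point. The pads swing forward as they close: fully open they stand 13 mm farther back than shut.
Start: joints at [62.962, 20.558, 86.54, -0, 72.909, -6.595], TCP at [0.21, 0.562, 0.231] pointing down, gripper open.
Joint ranges: [-170.27, 170.27], [-57.76, 135], [12.27, 136.19], [-55.21, 235.2], [11.17, 155.16], [-170.74, 170.74]. Speed limits (degrees/s): [136.94, 136.94, 180, 180, 180, 180].

INTERFACE

Orientations are given as a 3x3 rotation matrix whose columns are the frame's x, y, z axes.
In Python, from station import * gives the robot as it stands.
- The arm moves only by the tool step_arm, never from a script. Its arguments are lists of equal length, an entry for each row: "slide": the shift along the world's x, y, z in units of 0.02 m (1.0 is 0.02 m), a list of three; "twist": the turn about the world's z in units of 0.12 rad (1.0 is 0.12 rad). A call has 1 to 5 rows; each row shifts and turns the commanded pose from where the row before left it; what a row does not reach is not made up. A row lasts 1/12 s, in which the tool goes at most 41.7 mm and 7.16 degrees, less where a joint would pass 70% of its speed; a pose out of reach is approached as far as the arm can. A call with a number of a shift or a turn outside -1 to 1 is refused whole. A call with a gripper value outside its range is refused whole. "claw" is the gripper command: -1 is shut, 1 is fully open, values between are in proportion, set as the call begins (left out, the last holds). The fingers move at their own pace and stop on an object; "newtons" is the grip in N (left out, the last holds). Time passes only in rows, so rows that do not move let the fingers close. It gives the time, the measured TCP pose, the force, the opening and the grip force at its end, in the units of the state.
- read_state(): the state, without advancing time (a new reading comes with each control period).
- camera(name): name is "scene" or "side" or "wrist"; returns the picture (400x640x3 uint8, red, green, blue); there is no depth.
- camera_info(name): a dict with "fov_y" (degrees; the focal length in pixels is half the picture's height over the tangent of half this angle, whatever the lens; pixels are square), "cx", "cy" (the principal point, pixels), "R" (3x3) and "t" (3): a world point X has camera coordinates R X + t. Camera axes: x right, y down, z forward; pixel columns grow to the right and rows downward; lengths in m; the calibration is good to about 2 mm. A picture is of the moment at which its call begins: read the wrist's pose just before it. camera_info takes no time and is no camera call; for the wrist camera it gives the pose at the moment of the call.
- sign_off(): hands the job in; it is judged then, once.
The state is a dict: "time": time; "joints": joint angles; "qd": joint speeds; "joint_torque": joint torques, N m; "eef_pos": TCP position; "tool_rot": TCP orientation; "wrist_force": force on the tool from outside, world axes, zero at the start; "torque": the same for the moment, N m; "gripper_width": finger opening in m; "grasp_force": force on a finger pad.
Only numpy, scipy, OpenCV 4.12 (cv2) and the standard library are available. Lean on these libraries where they do the work, as an engineer would, in place of code of your own. Each camera call takes 0.05 s, during which the arm holds its last target. There are 200 camera calls.

## Working session

There is one attempt and no reset: what is moved stays moved. The work goes in short steps, Python scripts to look and compute and a tool call to move; the robot and the scene stay as the last step left them, time stands still between calls to the robot, and variables do not carry over. Pictures are saved under pics/ and viewed, at most 14 in all, crops included, and the job is handed in when it is done.

Besides the shell and the picture viewer there is one more tool, called by a JSON object that holds its "fn" and its "kwargs", one argument or row to a line. step_arm: Moves the arm, as the interface text tells. Its arguments: {"type":"object","properties":{"slide":{"type":"array"},"twist":{"type":"array"},"claw":{"type":"number"},"newtons":{"type":"number"}},"required":["slide","twist"]}

```bash
ls; mkdir -p pics; cat > h.py <<'E'
from station import *
import numpy as np, cv2
def snap(n,f):
    im=np.array(camera(n)); cv2.imwrite('pics/'+f,im[:,:,::-1]); return im
def ray(ci,u,v):
    f=200/np.tan(np.radians(ci['fov_y'])/2)
    d=np.array([(u-ci['cx'])/f,(v-ci['cy'])/f,1]); R=np.array(ci['R']);t=np.array(ci['t'])
    return -R.T@t, R.T@d
def onz(ci,u,v,z):
    c,d=ray(ci,u,v); return c+d*(z-c[2])/d[2]
def proj(ci,X):
    f=200/np.tan(np.radians(ci['fov_y'])/2)
    p=np.array(ci['R'])@np.array(X)+np.array(ci['t']); return p[:2]/p[2]*f+[ci['cx'],ci['cy']]
E
python3 - <<'E'
from h import *
s=read_state(); print({k:np.round(v,3).tolist() for k,v in s.items()})
for n in ['scene','side','wrist']:
    snap(n,n+'0.png'); c=camera_info(n); print(n,c['fov_y'],c['cx'],c['cy'],np.round(ray(c,320,200),3).tolist())
import station; print([x for x in dir(station) if x[0]!='_'])
E
```

```text
pics
{'time': 0.0, 'joints': [62.962, 20.599, 86.6, 0.0, 72.909, -6.595], 'qd': [-0.08, 0.051, -0.034, -0.047, -0.019, 0.051], 'joint_torque': [0.002, -52.761, -27.861, 0.0, 0.013, 0.0], 'eef_pos': [0.209, 0.562, 0.23], 'tool_rot': [[-0.937, 0.349, -0.001], [0.349, 0.937, -0.002], [0.0, -0.002, -1.0]], 'wrist_force': [-0.066, -0.547, 0.914], 'torque': [0.041, 0.031, -0.007], 'grasp_force': 0.0, 'gripper_width': 0.086}
scene 43.66699906661935 317.8927050359869 198.52261386123848 [[1.115, -1.025, 1.259], [-0.325, 0.586, -0.742]]
side 55.203936816474254 321.611712352873 196.97920038227662 [[0.382, 0.553, 0.736], [0.273, -0.659, -0.701]]
wrist 61.60496681125589 316.0742345405803 204.72546568367534 [[0.142, 0.586, 0.373], [0.258, -0.085, -0.963]]
['Unreachable', 'camera', 'camera_info', 'grip_point_offset', 'read_state', 'sign_off']
```

View pics/scene0.png

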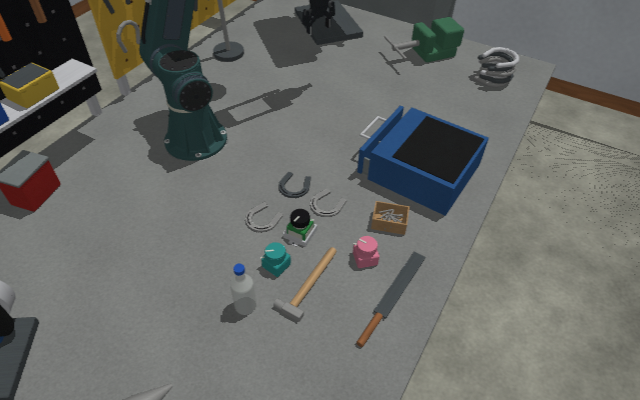

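View pics/side0.png

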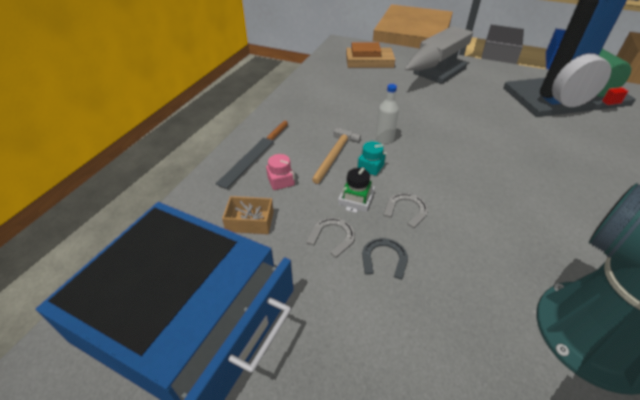

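The scene view shows the unit at about (425,150), with its handle at (373,127). The green tub with the black lid is at (300,225). Bright shoes are at (265,217) and (327,203), and a dark one at (295,184). The pink and turquoise tubs are decoys. Next I'll enlarge crops and measure.

```bash
python3 - <<'E'
from h import *
a=cv2.imread('pics/scene0.png'); b=cv2.imread('pics/side0.png')
A=cv2.resize(a[160:280,230:390],None,fx=2.5,fy=2.5,interpolation=cv2.INTER_CUBIC)
B=cv2.resize(b[150:290,290:450],None,fx=2.5,fy=2.5,interpolation=cv2.INTER_CUBIC)[:300]
C=cv2.resize(a[90:215,345:505],None,fx=2.5,fy=2.5,interpolation=cv2.INTER_CUBIC)[:300]
D=cv2.resize(a[30:150,410:570],None,fx=2.5,fy=2.5,interpolation=cv2.INTER_CUBIC)
cv2.imwrite('pics/m1.png',np.vstack([np.hstack([A,B]),np.hstack([C,D])]))
c=camera_info('scene')
for n,u,v,z in [('rings',497,72,0),('sh bright1',265,217,0),('sh bright2',327,203,0),('dark',295,184,0),('lid',300,215,.085),('handleL',384,119,.1),('handleR',363,135,.1),('unit top far',487,138,.13),('unit top r front',362,164,.13),('top rear right',447,205,.13)]:
    print(n,onz(c,u,v,z).round(3))
c=camera_info('side')
for n,u,v,z in [('lid',357,176,.085),('handle1',287,306,.1),('handle2',234,360,.1),('dark',386,258,0),('b1',406,208,0),('b2',332,237,0)]:
    print(n,onz(c,u,v,z).round(3))
E
```

```text
rings [0.857 1.041 0.   ]
sh bright1 [ 0.446 -0.188  0.   ]
sh bright2 [ 0.591 -0.03   0.   ]
dark [ 0.451 -0.01   0.   ]
lid [ 0.579 -0.183  0.085]
handleL [0.609 0.359 0.1  ]
handleR [0.583 0.239 0.1  ]
unit top far [0.972 0.413 0.13 ]
unit top r front [0.659 0.075 0.13 ]
top rear right [0.962 0.047 0.13 ]
lid [ 0.58  -0.178  0.085]
handle1 [0.578 0.236 0.1  ]
handle2 [0.615 0.359 0.1  ]
dark [ 0.447 -0.018  0.   ]
b1 [ 0.442 -0.2    0.   ]
b2 [ 0.59  -0.029  0.   ]
```

View pics/m1.png

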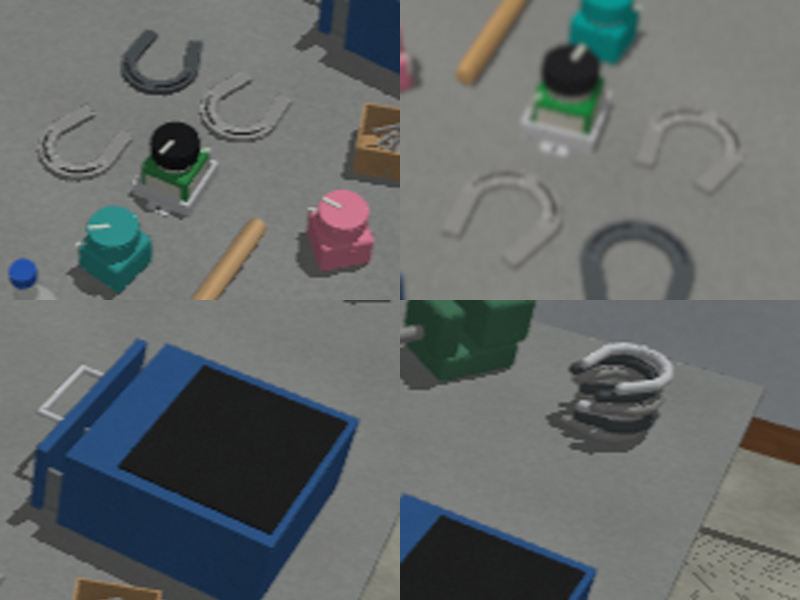

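View pics/wrist0.png

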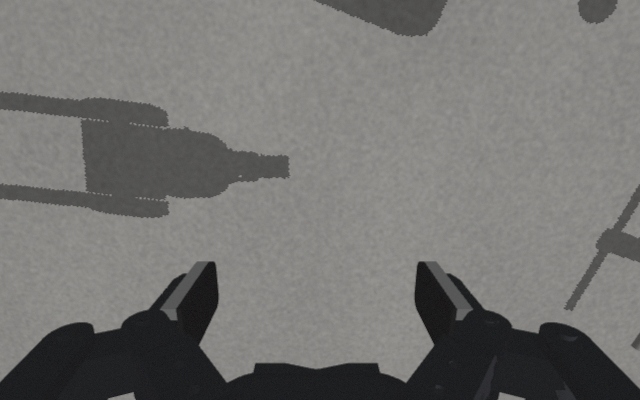

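The montage shows three flat shoes, the loose lid with its white pointer, and the drawer slightly open. The ring stack is out of reach and not part of the job. The wrist view shows only bare bench so far.

I'll go to the lid first, and measure some more positions at the same time.

```bash
python3 - <<'E'
from h import *
print(grip_point_offset)
c=camera_info('scene')
for n,u,v,z in [('uFR',371,154,.13),('uRR',453.8,188,.13),('uRL',487.8,138,.13),('uFL',411,108,.13),('turq lid',274,250,.078),('pnlR',361,167,.12),('pnlL',402,107,.12)]:
    print(n,onz(c,u,v,z).round(3))
E
```

```text
0.0187
uFR [0.663 0.133 0.13 ]
uRR [0.955 0.126 0.13 ]
uRL [0.974 0.415 0.13 ]
uFL [0.68  0.433 0.13 ]
turq lid [ 0.581 -0.331  0.078]
pnlR [0.659 0.07  0.12 ]
pnlL [0.645 0.434 0.12 ]
```

{"fn": "step_arm", "kwargs": {
  "slide": [
    [0.5, -1, 0],
    [0.5, -1, 0],
    [0.5, -1, 0],
    [0.5, -1, 0],
    [0.5, -1, 0]
  ],
  "twist": [0.5, 0.5, 0.5, 0.5, 0.5],
  "claw": 1
}}

```text
time: 0.57
eef_pos: [0.2597, 0.461, 0.231]
tool_rot: [[-0.999, 0.053, -0.0], [0.053, 0.999, -0.001], [0.0, -0.001, -1.0]]
wrist_force: [0.4, 0.0, -0.1]
gripper_width: 0.0857
grasp_force: 0.0
```

{"fn": "step_arm", "kwargs": {
  "slide": [
    [0.5, -1, 0],
    [0.5, -1, 0],
    [0.5, -1, 0],
    [0.5, -1, 0],
    [0.5, -1, 0]
  ],
  "twist": [0.5, 0.5, 0.5, 0.5, 0.5]
}}

```text
time: 0.98
eef_pos: [0.3097, 0.361, 0.2311]
tool_rot: [[-0.97, -0.244, -0.0], [-0.244, 0.97, -0.0], [0.0, -0.0, -1.0]]
wrist_force: [0.8, -0.7, 0.2]
gripper_width: 0.0858
grasp_force: 0.0
```

{"fn": "step_arm", "kwargs": {
  "slide": [
    [0.5, -1, 0],
    [0.5, -1, 0],
    [0.5, -1, 0],
    [0.5, -1, 0],
    [0.5, -1, 0]
  ],
  "twist": [0.5, 0.5, 0.5, 0.5, 0.5]
}}

```text
time: 1.4
eef_pos: [0.3597, 0.2611, 0.2311]
tool_rot: [[-0.854, -0.52, -0.0], [-0.52, 0.854, -0.0], [0.0, -0.0, -1.0]]
wrist_force: [0.4, -0.3, -0.5]
gripper_width: 0.0855
grasp_force: 0.0
```

{"fn": "step_arm", "kwargs": {
  "slide": [
    [0.5, -1, 0],
    [0.5, -1, 0],
    [0.5, -1, 0],
    [0.5, -1, 0],
    [0.5, -1, 0]
  ],
  "twist": [0.4, 0.4, 0.4, 0.4, 0.4]
}}

```text
time: 1.82
eef_pos: [0.4097, 0.1611, 0.2312]
tool_rot: [[-0.707, -0.707, -0.0], [-0.707, 0.707, -0.0], [0.0, 0.0, -1.0]]
wrist_force: [1.1, 0.3, 0.0]
gripper_width: 0.0852
grasp_force: 0.0
```

{"fn": "step_arm", "kwargs": {
  "slide": [
    [0.5, -1, 0],
    [0.5, -1, 0],
    [0.5, -1, 0],
    [0.5, -1, 0],
    [0.5, -1, 0]
  ],
  "twist": [0, 0, 0, 0, 0]
}}

```text
time: 2.23
eef_pos: [0.4597, 0.0611, 0.2311]
tool_rot: [[-0.709, -0.705, -0.0], [-0.705, 0.709, -0.0], [0.0, 0.0, -1.0]]
wrist_force: [0.9, 0.9, -0.7]
gripper_width: 0.0855
grasp_force: 0.0
```

{"fn": "step_arm", "kwargs": {
  "slide": [
    [0.5, -1, 0],
    [0.5, -1, 0],
    [0.5, -1, 0],
    [0.5, -1, 0],
    [0.5, -1, 0]
  ],
  "twist": [0, 0, 0, 0, 0]
}}

```text
time: 2.65
eef_pos: [0.5097, -0.0388, 0.2311]
tool_rot: [[-0.709, -0.705, -0.0], [-0.705, 0.709, 0.0], [0.0, 0.0, -1.0]]
wrist_force: [0.2, 0.5, -0.9]
gripper_width: 0.0853
grasp_force: 0.0
```

{"fn": "step_arm", "kwargs": {
  "slide": [
    [0.5, -1, 0],
    [0.5, -1, 0],
    [0.5, -1, 0],
    [0.5, -1, 0],
    [0.5, -1, 0]
  ],
  "twist": [0, 0, 0, 0, 0]
}}

```text
time: 3.07
eef_pos: [0.5597, -0.1388, 0.231]
tool_rot: [[-0.709, -0.705, -0.0], [-0.705, 0.709, 0.0], [0.0, 0.0, -1.0]]
wrist_force: [-0.3, 0.0, -0.4]
gripper_width: 0.0852
grasp_force: 0.0
```

{"fn": "step_arm", "kwargs": {
  "slide": [
    [0.5, -1, 0],
    [0.5, -1, 0],
    [0, 0, 0],
    [0, 0, 0]
  ],
  "twist": [0, 0, 0, 0]
}}

```text
time: 3.4
eef_pos: [0.5796, -0.1786, 0.2307]
tool_rot: [[-0.71, -0.704, -0.001], [-0.704, 0.71, 0.0], [0.0, 0.001, -1.0]]
wrist_force: [-0.4, 1.2, 0.2]
gripper_width: 0.0854
grasp_force: 0.0
```

```bash
python3 - <<'E'
from h import *
s=read_state(); c=camera_info('wrist'); snap('wrist','w1.png'); print(s['eef_pos'],s['joints'],np.array(s['tool_rot']).round(3).tolist(),s['time'],s['wrist_force'],s['torque']); np.save('ci_w1.npy',c,allow_pickle=True)
E
```

```text
[ 0.57960679 -0.17862311  0.23071836] [-2.36540682e+01  2.11383391e+01  8.57106154e+01  4.83675124e-03
  7.31916307e+01 -1.58437443e+02] [[-0.71, -0.704, -0.001], [-0.704, 0.71, 0.0], [0.0, 0.001, -1.0]] 3.4 [-0.38440751  1.23587649  0.17858121] [ 0.01512187  0.02387515 -0.05873273]
```

View pics/w1.png

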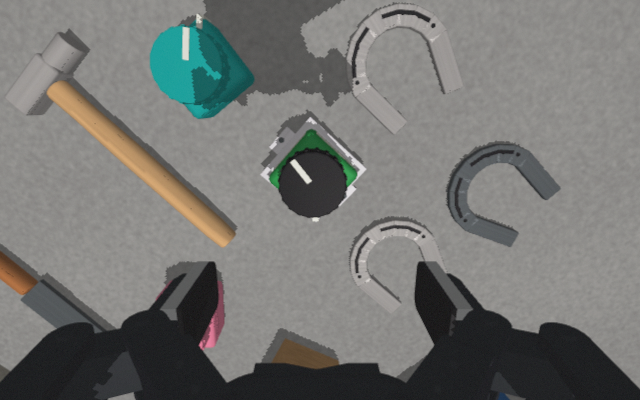

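The wrist view shows the lid at about (313,183), with its pointer going up-left to (292,160) and the ridge tip at (316,220). That makes the lid loose by about 213° = 3.7 rad. Shoes are seen at (405,65), (500,190) and (395,260). I'll fix the lid centre and the shoe poses from this picture.

```bash
python3 - <<'E'
from h import *
c=np.load('ci_w1.npy',allow_pickle=True).item(); im=cv2.imread('pics/w1.png')
roi=np.zeros(im.shape[:2],np.uint8); cv2.circle(roi,(313,183),48,255,-1)
m=((im.max(2)<60)&(roi>0)).astype(np.uint8); m=cv2.morphologyEx(m,cv2.MORPH_OPEN,np.ones((5,5)))
cs,_=cv2.findContours(m,0,1); k=max(cs,key=cv2.contourArea); (x,y),r=cv2.minEnclosingCircle(k); e=cv2.fitEllipse(cv2.convexHull(k)); print('lid',x,y,r,e,onz(c,x,y,.0815).round(4),onz(c,*e[0],.0815).round(4))
for n,p in dict(ptrIn=(309,182),ptrOut=(292,160)).items(): print(n,onz(c,*p,.083).round(4))
print('ridge',onz(c,316,220,.05).round(4))
# caddy corners
for p in [(261,174),(312,113),(367,172)]: print('caddy',onz(c,*p,.022).round(4))
# shoes: outer toe pt, heel ends midpoints
for n,q in dict(A=((392,125),(455,92),(365,85),(405,5)),D=((514,240),(553,190),(451,192),(520,150)),B=((392,306),)).items():
    print(n,[onz(c,*p,.009).round(3)[:2].tolist() for p in q])
E
```

```text
lid 312.4311828613281 182.22914123535156 34.894901275634766 ((312.1017150878906, 182.32276916503906), (67.76580047607422, 69.4376449584961), 4.724340915679932) [ 0.5771 -0.1865  0.0815] [ 0.5773 -0.1866  0.0815]
ptrIn [ 0.5788 -0.189   0.083 ]
ptrOut [ 0.5753 -0.2131  0.083 ]
ridge [ 0.6078 -0.1515  0.05  ]
caddy [ 0.6192 -0.2225  0.022 ]
caddy [ 0.5365 -0.228   0.022 ]
caddy [ 0.5384 -0.1442  0.022 ]
A [[0.486, -0.159], [0.418, -0.138], [0.479, -0.209], [0.403, -0.235]]
D [[0.472, 0.04], [0.406, 0.021], [0.488, -0.058], [0.406, -0.042]]
B [[0.631, 0.005]]
```

{"fn": "step_arm", "kwargs": {
  "slide": [
    [0, -0.22, -1],
    [0, 0, -1],
    [0, 0, -1],
    [0, 0, -1],
    [0, 0, -1]
  ],
  "twist": [0, 0, 0, 0, 0],
  "claw": 1
}}

```text
time: 3.87
eef_pos: [0.5788, -0.1807, 0.1305]
tool_rot: [[-0.708, -0.706, -0.0], [-0.706, 0.708, 0.0], [-0.0, 0.001, -1.0]]
wrist_force: [-0.3, 0.3, 0.1]
gripper_width: 0.0857
grasp_force: 0.0
```

{"fn": "step_arm", "kwargs": {
  "slide": [
    [0, 0, -1],
    [0, 0, -1],
    [0, 0, -1],
    [0, 0, -0.8],
    [0, 0, 0]
  ],
  "twist": [0, 0, 0, 0, 0]
}}

```text
time: 4.28
eef_pos: [0.5764, -0.1798, 0.0522]
tool_rot: [[-0.708, -0.706, -0.006], [-0.706, 0.708, 0.003], [0.002, 0.006, -1.0]]
wrist_force: [-0.9, -0.3, -0.1]
gripper_width: 0.0852
grasp_force: 0.0
```

{"fn": "step_arm", "kwargs": {
  "slide": [
    [0, 0, 0],
    [0, 0, 0],
    [0, 0, 0],
    [0, 0, 0],
    [0, 0, 0]
  ],
  "twist": [0, 0, 0, 0, 0],
  "claw": -1,
  "newtons": 40
}}

```text
time: 4.7
eef_pos: [0.5804, -0.1822, 0.0567]
tool_rot: [[-0.709, -0.706, 0.002], [-0.706, 0.709, -0.001], [-0.001, -0.002, -1.0]]
wrist_force: [-0.0, 1.8, 6.0]
gripper_width: 0.0593
grasp_force: 43.1
```

{"fn": "step_arm", "kwargs": {
  "slide": [
    [0, 0, 0],
    [0, 0, 0],
    [0, 0, 0],
    [0, 0, 0],
    [0, 0, 0]
  ],
  "twist": [0, 0, 0, 0, 0]
}}

```text
time: 5.12
eef_pos: [0.5804, -0.1822, 0.0567]
tool_rot: [[-0.709, -0.705, 0.002], [-0.705, 0.709, -0.0], [-0.001, -0.002, -1.0]]
wrist_force: [-0.1, 2.6, 6.7]
gripper_width: 0.0586
grasp_force: 43.1
```

```bash
python3 - <<'E'
from h import *
s=read_state(); print(s['eef_pos'],s['gripper_width'],s['grasp_force'],s['wrist_force'],s['torque'])
E
```

```text
[ 0.5803931  -0.18224494  0.05666377] 0.05856444784318846 43.14061760902405 [-0.08135864  2.56178741  6.74889803] [0.33667865 0.15219624 0.10972052]
```

{"fn": "step_arm", "kwargs": {
  "slide": [
    [0, 0, -0.007],
    [0, 0, -0.007],
    [0, 0, -0.007],
    [0, 0, -0.007],
    [0, 0, -0.007]
  ],
  "twist": [-1, -1, -1, -1, -1]
}}

```text
time: 5.53
eef_pos: [0.5812, -0.1837, 0.0561]
tool_rot: [[-0.984, -0.177, 0.004], [-0.177, 0.984, -0.003], [-0.003, -0.003, -1.0]]
wrist_force: [0.4, -3.6, 4.2]
gripper_width: 0.0583
grasp_force: 43.2
```

```bash
python3 - <<'E'
from h import *
s=read_state(); print(s['eef_pos'],s['gripper_width'],s['grasp_force'],s['wrist_force'],s['torque']); snap('scene','s1.png')
a=cv2.imread('pics/s1.png'); cv2.imwrite('pics/s1c.png',cv2.resize(a[180:260,250:350],None,fx=4,fy=4))
E
```

```text
[ 0.58121048 -0.18370028  0.05605539] 0.058321583751160484 43.15844178199768 [ 0.35859641 -3.60692426  4.23226335] [-0.54329947 -0.06476277  0.06337734]
```

{"fn": "step_arm", "kwargs": {
  "slide": [
    [0, 0, -0.007],
    [0, 0, -0.007],
    [0, 0, -0.007],
    [0, 0, -0.007],
    [0, 0, -0.007]
  ],
  "twist": [-1, -1, -1, -1, -1]
}}

```text
time: 6.0
eef_pos: [0.5809, -0.1845, 0.0554]
tool_rot: [[-0.914, 0.407, 0.003], [0.407, 0.914, -0.004], [-0.004, -0.002, -1.0]]
wrist_force: [-2.4, -6.7, 6.3]
gripper_width: 0.0592
grasp_force: 43.3
```

{"fn": "step_arm", "kwargs": {
  "slide": [
    [0, 0, -0.007],
    [0, 0, -0.007],
    [0, 0, -0.007],
    [0, 0, -0.007],
    [0, 0, -0.007]
  ],
  "twist": [-1, -1, -1, -1, -1]
}}

```text
time: 6.42
eef_pos: [0.58, -0.185, 0.0547]
tool_rot: [[-0.524, 0.851, 0.001], [0.851, 0.524, -0.004], [-0.004, -0.001, -1.0]]
wrist_force: [-4.6, -6.5, 7.7]
gripper_width: 0.0586
grasp_force: 43.5
```

{"fn": "step_arm", "kwargs": {
  "slide": [
    [0, 0, -0.007],
    [0, 0, -0.007],
    [0, 0, -0.007],
    [0, 0, -0.007],
    [0, 0, -0.007]
  ],
  "twist": [-1, -1, -1, -1, -1]
}}

```text
time: 6.83
eef_pos: [0.5792, -0.1849, 0.054]
tool_rot: [[0.048, 0.999, -0.0], [0.999, -0.048, -0.004], [-0.004, 0.0, -1.0]]
wrist_force: [-7.0, -8.6, 10.4]
gripper_width: 0.0589
grasp_force: 43.7
```

{"fn": "step_arm", "kwargs": {
  "slide": [
    [0, 0, -0.007],
    [0, 0, -0.007],
    [0, 0, -0.007],
    [0, 0, -0.007],
    [0, 0, -0.007]
  ],
  "twist": [-1, -1, -1, -1, -1]
}}

```text
time: 7.25
eef_pos: [0.5779, -0.1844, 0.0531]
tool_rot: [[0.604, 0.797, -0.002], [0.797, -0.604, -0.003], [-0.004, -0.0, -1.0]]
wrist_force: [-9.2, -6.9, 12.5]
gripper_width: 0.0588
grasp_force: 43.9
```

{"fn": "step_arm", "kwargs": {
  "slide": [
    [0, 0, -0.007],
    [0, 0, -0.007],
    [0, 0, -0.007],
    [0, 0, -0.007],
    [0, 0, -0.007]
  ],
  "twist": [-1, -1, -1, -1, -1]
}}

```text
time: 7.67
eef_pos: [0.577, -0.1833, 0.0524]
tool_rot: [[0.948, 0.317, -0.004], [0.317, -0.948, -0.001], [-0.004, -0.0, -1.0]]
wrist_force: [-11.0, -3.7, 16.7]
gripper_width: 0.0587
grasp_force: 44.2
```

```bash
python3 - <<'E'
from h import *
s=read_state(); print(s['eef_pos'],s['gripper_width'],s['grasp_force'],s['wrist_force'],s['torque'],s['joints'])
E
```

```text
[ 0.57704683 -0.18325204  0.05239521] 0.05866660843848809 44.21101927757263 [-10.95848658  -3.74788683  16.66152513] [-0.50325251  1.68554117  0.05954249] [-24.05441982  32.72750684  95.30007438  -0.20081171  52.15571785
  47.58314016]
```

{"fn": "step_arm", "kwargs": {
  "slide": [
    [0, 0, 0],
    [0, 0, 0],
    [0, 0, 0]
  ],
  "twist": [-0.8, -0.8, -0.8]
}}

```text
time: 7.92
eef_pos: [0.5768, -0.1838, 0.0523]
tool_rot: [[0.999, 0.039, -0.005], [0.039, -0.999, -0.003], [-0.005, 0.003, -1.0]]
wrist_force: [-12.5, -7.0, 12.5]
gripper_width: 0.0592
grasp_force: 44.0
```

```bash
python3 - <<'E'
from h import *
s=read_state(); print(s['eef_pos'],s['grasp_force'],s['wrist_force'],s['torque'],np.degrees(np.arctan2(s['tool_rot'][0][1],s['tool_rot'][1][1])))
E
```

```text
[ 0.5767542  -0.18381355  0.05234411] 43.98706018924713 [-12.4973707   -6.95242167  12.46760085] [-1.20662884  2.03411432  1.63357084] 177.74667861288484
```

{"fn": "step_arm", "kwargs": {
  "slide": [
    [0, 0, 0],
    [0, 0, 0],
    [0, 0, 0],
    [0, 0, 0],
    [0, 0, 0]
  ],
  "twist": [0, 0, 0, 0, 0],
  "claw": 1
}}

```text
time: 8.33
eef_pos: [0.5796, -0.182, 0.0509]
tool_rot: [[0.999, 0.038, -0.0], [0.038, -0.999, 0.0], [-0.0, -0.0, -1.0]]
wrist_force: [-0.5, 0.7, 0.6]
gripper_width: 0.0854
grasp_force: 0.0
```

{"fn": "step_arm", "kwargs": {
  "slide": [
    [0, 0, 0.5],
    [0, 0, 1],
    [0, 0, 1],
    [0, 0, 1],
    [0, 0, 1]
  ],
  "twist": [0, 0, 0, 0, 0]
}}

```text
time: 8.75
eef_pos: [0.5796, -0.182, 0.1426]
tool_rot: [[0.999, 0.038, 0.0], [0.038, -0.999, 0.0], [0.0, -0.0, -1.0]]
wrist_force: [0.8, -0.1, 0.6]
gripper_width: 0.0856
grasp_force: 0.0
```

{"fn": "step_arm", "kwargs": {
  "slide": [
    [0, 0, 1],
    [0, 0, 1],
    [0, 0, 1],
    [0, 0, 1],
    [0, 0, 0]
  ],
  "twist": [0, 0, 0, 0, 0]
}}

```text
time: 9.17
eef_pos: [0.582, -0.1831, 0.2261]
tool_rot: [[0.999, 0.037, 0.007], [0.038, -0.999, -0.003], [0.007, 0.003, -1.0]]
wrist_force: [-0.1, 0.3, 1.3]
gripper_width: 0.0852
grasp_force: 0.0
```

```bash
python3 - <<'E'
from h import *
s=read_state(); c=camera_info('wrist'); snap('wrist','w2.png'); print(s['eef_pos'],s['joints'],s['time'],s['wrist_force'],s['torque']); np.save('ci_w2.npy',c,allow_pickle=True)
E
```

```text
[ 0.5820184  -0.18311001  0.22612167] [-2.39551571e+01  2.14095440e+01  8.59739899e+01  1.20220867e-02
  7.21726749e+01  6.38922791e+01] 9.1667 [-0.05294581  0.27433181  1.28806857] [ 0.01501012 -0.0511249  -0.01120377]
```

View pics/w2.png

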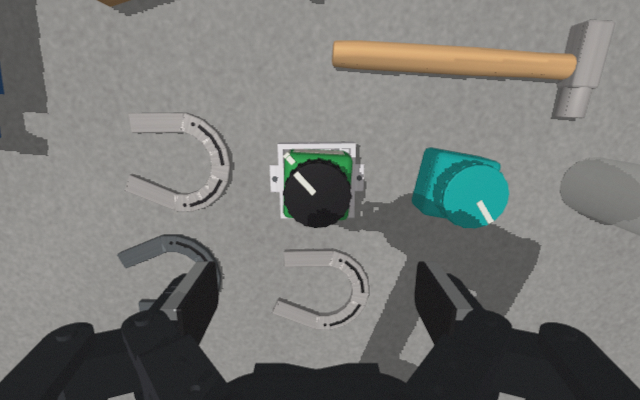

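The pointer (289,158) now lies on the ridge, and the torque rose to 1.6 N m, so the lid is tight. Next is the drawer handle.

{"fn": "step_arm", "kwargs": {
  "slide": [
    [-0.1, 1, 0],
    [-0.1, 1, 0],
    [-0.1, 1, 0],
    [-0.1, 1, 0],
    [-0.1, 1, 0]
  ],
  "twist": [0.6, 0.6, 0.6, 0.6, 0.6]
}}

```text
time: 9.63
eef_pos: [0.5685, -0.0811, 0.2199]
tool_rot: [[0.921, 0.39, -0.002], [0.39, -0.921, 0.001], [-0.002, -0.002, -1.0]]
wrist_force: [-0.4, -0.4, -1.2]
gripper_width: 0.0858
grasp_force: 0.0
```

{"fn": "step_arm", "kwargs": {
  "slide": [
    [-0.1, 1, 0],
    [-0.1, 1, 0],
    [-0.1, 1, 0],
    [-0.1, 1, 0],
    [-0.1, 1, 0]
  ],
  "twist": [0.6, 0.6, 0.6, 0.6, 0.6]
}}

```text
time: 10.05
eef_pos: [0.5584, 0.0189, 0.2199]
tool_rot: [[0.724, 0.689, -0.002], [0.689, -0.724, 0.0], [-0.001, -0.002, -1.0]]
wrist_force: [-0.1, 0.2, -0.8]
gripper_width: 0.0855
grasp_force: 0.0
```

{"fn": "step_arm", "kwargs": {
  "slide": [
    [-0.1, 1, 0],
    [-0.1, 1, 0],
    [-0.1, 1, 0],
    [-0.1, 1, 0],
    [-0.1, 1, 0]
  ],
  "twist": [0.6, 0.6, 0.6, 0.6, 0.6]
}}

```text
time: 10.47
eef_pos: [0.5485, 0.1187, 0.22]
tool_rot: [[0.435, 0.9, -0.002], [0.9, -0.435, -0.0], [-0.001, -0.002, -1.0]]
wrist_force: [0.7, -0.5, -1.1]
gripper_width: 0.0854
grasp_force: 0.0
```

{"fn": "step_arm", "kwargs": {
  "slide": [
    [-0.1, 1, 0],
    [-0.1, 1, 0],
    [-0.1, 1, 0],
    [-0.1, 1, 0],
    [-0.1, 1, 0]
  ],
  "twist": [0.6, 0.6, 0.6, 0.6, 0.6]
}}

```text
time: 10.88
eef_pos: [0.5385, 0.2186, 0.2199]
tool_rot: [[0.09, 0.996, -0.002], [0.996, -0.09, -0.001], [-0.001, -0.002, -1.0]]
wrist_force: [0.1, 1.4, -0.3]
gripper_width: 0.0853
grasp_force: 0.0
```

{"fn": "step_arm", "kwargs": {
  "slide": [
    [0, 0, 0],
    [0, 0, 0],
    [0, 0, 0]
  ],
  "twist": [0, 0, 0]
}}

```text
time: 11.13
eef_pos: [0.539, 0.2172, 0.2203]
tool_rot: [[0.094, 0.996, -0.002], [0.996, -0.095, -0.001], [-0.001, -0.001, -1.0]]
wrist_force: [0.0, -0.2, -0.4]
gripper_width: 0.0856
grasp_force: 0.0
```

```bash
python3 - <<'E'
from h import *
s=read_state(); c=camera_info('wrist'); snap('wrist','w3.png'); print(s['eef_pos'],s['joints'],s['time'],np.array(s['tool_rot']).round(3).tolist()); np.save('ci_w3.npy',c,allow_pickle=True)
E
```

```text
[0.53898265 0.21723014 0.22029417] [ 1.51592318e+01  1.96417596e+01  8.96340182e+01 -2.83458738e-02
  7.08216759e+01  2.05910736e+01] 11.1333 [[0.094, 0.996, -0.002], [0.996, -0.095, -0.001], [-0.001, -0.001, -1.0]]
```

View pics/w3.png

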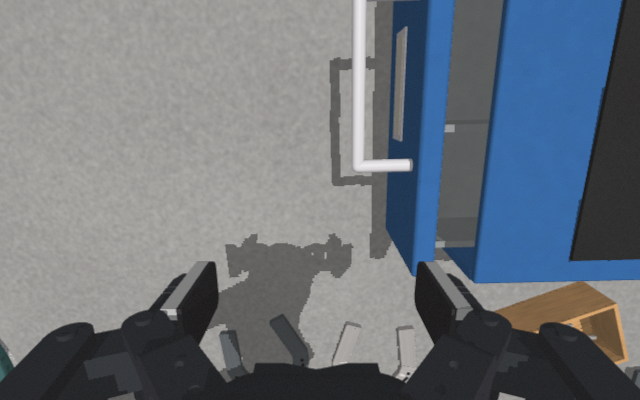

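The bar runs along column 359, with its right end at row 165. The panel's top edge is at columns 425–440, and the unit's front edge goes from (475,278) to (504,0).

```bash
python3 - <<'E'
from h import *
c=np.load('ci_w3.npy',allow_pickle=True).item()
for n,u,v,z in [('barR',359,163,.1),('barmid',359.5,80,.1),('barTop',360,5,.1),('unitR',475,278,.13),('unitL',505,2,.13),('pnl inner R',437,262,.12),('pnl inner L',453,5,.12),('pnl outer R',411,272,.12),('pnl outer L',428,5,.12),('post end',411,165,.1),('divider',447,128,.081)]:
    print(n,onz(c,u,v,z).round(4))
E
```

```text
barR [0.5753 0.2417 0.1   ]
barmid [0.5792 0.303  0.1   ]
barTop [0.5823 0.3517 0.1   ]
unitR [0.656  0.1495 0.13  ]
unitL [0.6665 0.3378 0.13  ]
pnl inner R [0.6301 0.1606 0.12  ]
pnl inner L [0.6387 0.3413 0.12  ]
pnl outer R [0.6095 0.1537 0.12  ]
pnl outer L [0.6228 0.3428 0.12  ]
post end [0.616  0.2363 0.1   ]
divider [0.6508 0.2604 0.081 ]
```

{"fn": "step_arm", "kwargs": {
  "slide": [
    [0.4, 0.8, 0],
    [0.4, 0.8, 0],
    [0.4, 0.8, 0],
    [0.4, 0.8, 0],
    [0.38, 0.8, 0]
  ],
  "twist": [0.3, 0, 0, 0, 0],
  "claw": -0.2
}}

```text
time: 11.6
eef_pos: [0.5798, 0.2971, 0.2209]
tool_rot: [[0.06, 0.998, -0.0], [0.998, -0.06, -0.0], [-0.0, -0.0, -1.0]]
wrist_force: [0.6, -0.4, 0.1]
gripper_width: 0.0344
grasp_force: 0.0
```

{"fn": "step_arm", "kwargs": {
  "slide": [
    [0, 0, -1],
    [0, 0, -1],
    [0, 0, -1],
    [0, 0, 0],
    [0, 0, 0]
  ],
  "twist": [0, 0, 0, 0, 0]
}}

```text
time: 12.02
eef_pos: [0.5784, 0.2964, 0.16]
tool_rot: [[0.06, 0.998, -0.003], [0.998, -0.06, -0.001], [-0.002, -0.003, -1.0]]
wrist_force: [0.1, -0.1, 0.1]
gripper_width: 0.034
grasp_force: 0.0
```

{"fn": "step_arm", "kwargs": {
  "slide": [
    [0, 0, -1],
    [0, 0, -1],
    [0, 0, -1],
    [0, 0, -1],
    [0, 0, 0]
  ],
  "twist": [0, 0, 0, 0, 0]
}}

```text
time: 12.43
eef_pos: [0.5778, 0.2965, 0.079]
tool_rot: [[0.059, 0.998, -0.004], [0.998, -0.059, -0.002], [-0.002, -0.004, -1.0]]
wrist_force: [-0.8, -0.7, 0.2]
gripper_width: 0.0339
grasp_force: 0.0
```

{"fn": "step_arm", "kwargs": {
  "slide": [
    [0, 0, 0],
    [0, 0, 0],
    [0, 0, 0],
    [0, 0, 0],
    [0, 0, 0]
  ],
  "twist": [0, 0, 0, 0, 0],
  "claw": -1,
  "newtons": 40
}}

```text
time: 12.85
eef_pos: [0.5803, 0.2979, 0.0829]
tool_rot: [[0.058, 0.998, 0.003], [0.998, -0.058, 0.001], [0.001, 0.002, -1.0]]
wrist_force: [-0.8, -2.8, 6.0]
gripper_width: 0.0085
grasp_force: 39.5
```

{"fn": "step_arm", "kwargs": {
  "slide": [
    [-0.5, 0.029, 0],
    [-0.7, 0.041, 0],
    [-0.7, 0.041, 0],
    [-0.7, 0.041, 0],
    [-0.7, 0.041, 0]
  ],
  "twist": [0, 0, 0, 0, 0]
}}

```text
time: 13.27
eef_pos: [0.5151, 0.3024, 0.0829]
tool_rot: [[0.058, 0.998, 0.005], [0.998, -0.058, 0.002], [0.002, 0.005, -1.0]]
wrist_force: [2.1, 0.1, 4.1]
gripper_width: 0.0086
grasp_force: 40.5
```

{"fn": "step_arm", "kwargs": {
  "slide": [
    [-0.7, 0.041, 0],
    [-0.7, 0.041, 0],
    [-0.7, 0.041, 0],
    [-0.7, 0.041, 0],
    [-0.7, 0.041, 0]
  ],
  "twist": [0, 0, 0, 0, 0]
}}

```text
time: 13.68
eef_pos: [0.4451, 0.3071, 0.0828]
tool_rot: [[0.058, 0.998, 0.005], [0.998, -0.058, 0.003], [0.003, 0.005, -1.0]]
wrist_force: [2.0, 1.1, 6.6]
gripper_width: 0.0085
grasp_force: 40.6
```

{"fn": "step_arm", "kwargs": {
  "slide": [
    [-0.7, 0.041, 0],
    [-0.7, 0.041, 0],
    [-0.4, 0.023, 0],
    [0, 0, 0],
    [0, 0, 0]
  ],
  "twist": [0, 0, 0, 0, 0]
}}

```text
time: 14.1
eef_pos: [0.4078, 0.3097, 0.0828]
tool_rot: [[0.058, 0.998, 0.003], [0.998, -0.058, 0.003], [0.004, 0.003, -1.0]]
wrist_force: [-1.2, 2.5, 8.4]
gripper_width: 0.0084
grasp_force: 40.9
```

Now I pull gently to the stop.

{"fn": "step_arm", "kwargs": {
  "slide": [
    [-0.3, 0.017, 0],
    [-0.3, 0.017, 0],
    [-0.3, 0.017, 0],
    [0, 0, 0],
    [0, 0, 0]
  ],
  "twist": [0, 0, 0, 0, 0]
}}

```text
time: 14.52
eef_pos: [0.3904, 0.3109, 0.0828]
tool_rot: [[0.058, 0.998, 0.004], [0.998, -0.058, 0.004], [0.004, 0.003, -1.0]]
wrist_force: [-1.7, 3.5, 9.0]
gripper_width: 0.0085
grasp_force: 40.9
```

{"fn": "step_arm", "kwargs": {
  "slide": [
    [-0.15, 0.009, 0],
    [-0.15, 0.009, 0],
    [0, 0, 0]
  ],
  "twist": [0, 0, 0]
}}

```text
time: 14.77
eef_pos: [0.3858, 0.3112, 0.0829]
tool_rot: [[0.058, 0.998, 0.006], [0.998, -0.058, 0.004], [0.004, 0.006, -1.0]]
wrist_force: [2.5, 2.2, 6.3]
gripper_width: 0.0084
grasp_force: 40.8
```

{"fn": "step_arm", "kwargs": {
  "slide": [
    [-0.2, 0.012, 0],
    [-0.2, 0.012, 0],
    [0, 0, 0]
  ],
  "twist": [0, 0, 0]
}}

```text
time: 15.02
eef_pos: [0.3858, 0.3114, 0.083]
tool_rot: [[0.055, 0.998, 0.02], [0.998, -0.055, 0.004], [0.005, 0.019, -1.0]]
wrist_force: [28.1, -9.1, -12.6]
gripper_width: 0.0081
grasp_force: 39.7
```

{"fn": "step_arm", "kwargs": {
  "slide": [
    [0.4, 0, 0],
    [0, 0, 0],
    [0, 0, 0]
  ],
  "twist": [0, 0, 0],
  "claw": -0.2
}}

```text
time: 15.27
eef_pos: [0.3828, 0.3097, 0.0812]
tool_rot: [[0.059, 0.998, -0.001], [0.998, -0.059, 0.0], [0.0, -0.001, -1.0]]
wrist_force: [-0.4, 0.3, -0.7]
gripper_width: 0.034
grasp_force: 0.0
```

{"fn": "step_arm", "kwargs": {
  "slide": [
    [0, 0, 1],
    [0, 0, 1],
    [0, 0, 1],
    [0, 0, 1],
    [0, 0, 1]
  ],
  "twist": [0, 0, 0, 0, 0]
}}

```text
time: 15.68
eef_pos: [0.3813, 0.3094, 0.1817]
tool_rot: [[0.058, 0.998, -0.002], [0.998, -0.058, -0.001], [-0.001, -0.002, -1.0]]
wrist_force: [0.4, 0.2, -0.3]
gripper_width: 0.0344
grasp_force: 0.0
```

{"fn": "step_arm", "kwargs": {
  "slide": [
    [0.5, -1, 1],
    [0.5, -1, 1],
    [0.5, -1, 1],
    [0.5, -1, 1],
    [0.5, -1, 1]
  ],
  "twist": [0, 0, 0, 0, 0]
}}

```text
time: 16.1
eef_pos: [0.4316, 0.209, 0.2817]
tool_rot: [[0.057, 0.998, -0.002], [0.998, -0.057, 0.0], [-0.0, -0.002, -1.0]]
wrist_force: [0.1, -0.6, 0.5]
gripper_width: 0.0343
grasp_force: 0.0
```

{"fn": "step_arm", "kwargs": {
  "slide": [
    [0.5, -1, 0],
    [0.5, -1, 0],
    [0.5, -1, 0],
    [0.5, -1, 0],
    [0.5, -1, 0]
  ],
  "twist": [0, 0, 0, 0, 0]
}}

```text
time: 16.52
eef_pos: [0.4819, 0.1093, 0.2806]
tool_rot: [[0.057, 0.998, -0.002], [0.998, -0.057, 0.001], [0.0, -0.002, -1.0]]
wrist_force: [0.2, -0.1, 0.1]
gripper_width: 0.0345
grasp_force: 0.0
```

{"fn": "step_arm", "kwargs": {
  "slide": [
    [0, -1, 0],
    [0, -1, 0],
    [0, -1, 0],
    [0, -1, 0],
    [0, -1, 0]
  ],
  "twist": [0, 0, 0, 0, 0]
}}

```text
time: 16.93
eef_pos: [0.4816, 0.0097, 0.2805]
tool_rot: [[0.057, 0.998, -0.002], [0.998, -0.057, 0.001], [0.001, -0.002, -1.0]]
wrist_force: [0.8, -1.5, 0.4]
gripper_width: 0.0343
grasp_force: 0.0
```

{"fn": "step_arm", "kwargs": {
  "slide": [
    [0, -1, 0],
    [0, -1, 0],
    [0, -1, 0],
    [0, -1, 0],
    [0, 0, 0]
  ],
  "twist": [0, 0, 0, 0, 0]
}}

```text
time: 17.35
eef_pos: [0.4823, -0.0722, 0.2806]
tool_rot: [[0.06, 0.998, -0.001], [0.998, -0.06, -0.001], [-0.001, -0.001, -1.0]]
wrist_force: [0.6, 0.7, 0.4]
gripper_width: 0.0343
grasp_force: 0.0
```

```bash
cat >> h.py <<'E'
def look(f):
    s=read_state(); c=camera_info('wrist'); im=snap('wrist',f+'.png')[:,:,::-1].copy(); np.save('pics/'+f+'.npy',c,allow_pickle=True); return s,c,im
E
python3 - <<'E'
from h import *
s,c,im=look('w4'); print(s['eef_pos'],s['joints'],s['time'],s['wrist_force'])
E
```

```text
[ 0.4822501  -0.07218771  0.28064406] [-1.65874658e+01  8.62212399e+00  9.59011624e+01 -6.53269616e-02
  7.55432714e+01 -1.31576977e+01] 17.35 [0.5864512  0.68805656 0.43919153]
```

View pics/w4.png

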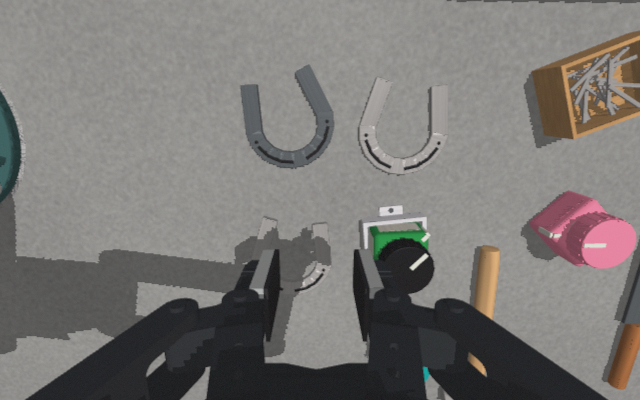

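The dark shoe is at (290,120) and one bright shoe at (403,130), both fully visible with toes down (-y). I'll get their poses from masks.

```bash
cat >> h.py <<'E'
def shoe(im,c,box,dark,dbg=None,z=.009):
    x0,y0,x1,y1=box; g=cv2.GaussianBlur(im,(3,3),0).astype(int)[y0:y1,x0:x1]
    bg=np.median(np.concatenate([g[0],g[-1],g[:,0],g[:,-1]]),axis=0); d=(g-bg).mean(2)
    m=((d<-22) if dark else (d>18)).astype(np.uint8)
    m=cv2.morphologyEx(m,cv2.MORPH_CLOSE,np.ones((7,7)))
    n,l,st,_=cv2.connectedComponentsWithStats(m); k=1+np.argmax(st[1:,4]); m=(l==k).astype(np.uint8)
    if dbg: cv2.imwrite('pics/'+dbg,m*255)
    ys,xs=np.nonzero(m); P=np.array([onz(c,a+x0,b+y0,z)[:2] for a,b in zip(xs,ys)])
    cm=P.mean(0); w,V=np.linalg.eigh(np.cov((P-cm).T))
    (cx,cy),r=cv2.minEnclosingCircle(P.astype(np.float32))
    # axis: symmetric direction; arc centre by outer hull circle; heels = farthest pts
    best=None
    for a in np.radians(np.arange(0,360,2)):   # symmetry: third moment across the axis zero, open end opposite
        u=np.array([np.cos(a),np.sin(a)]);v=np.array([-u[1],u[0]])
        p=(P-cm)@u;q=(P-cm)@v
        H=np.histogram2d(p,q,bins=[24,24],range=[[-.07,.07],[-.066,.066]])[0]
        e=np.abs(H-H[:,::-1]).sum()
        toe=p.max()-(-p.min())  # toe side shorter
        gap=(np.abs(q[p<-.03])<.012).sum()
        e+=10*gap
        if best is None or e<best[0]: best=(e,a,p.max(),p.min(),np.ptp(q),(q.max()+q.min())/2)
    e,a,pm,pn,wd,qc=best; u=np.array([np.cos(a),np.sin(a)]);v=np.array([-u[1],u[0]])
    org=cm+u*(pm-.054)+v*qc
    return dict(org=org.round(4),yaw=round(np.degrees(a),1),length=round(pm-pn,4),width=round(wd,4),toe=(org+.044*u).round(4),cm=cm.round(4))
E
python3 - <<'E'
from h import *
im=cv2.imread('pics/w4.png'); c=np.load('pics/w4.npy',allow_pickle=True).item()
print(shoe(im,c,(225,50,345,180),True,'d1.png')); print(shoe(im,c,(348,65,458,182),False,'d2.png'))
E
```

```text
{'org': array([ 0.4521, -0.0202]), 'yaw': np.float64(284.0), 'length': np.float64(0.1119), 'width': np.float64(0.1085), 'toe': array([ 0.4627, -0.0629]), 'cm': array([ 0.4527, -0.0207])}
{'org': array([ 0.5742, -0.0745]), 'yaw': np.float64(66.0), 'length': np.float64(0.0621), 'width': np.float64(0.0996), 'toe': array([ 0.5921, -0.0343]), 'cm': array([ 0.5806, -0.0567])}
```

{"fn": "step_arm", "kwargs": {
  "slide": [
    [-0.2, 0.1, -0.8],
    [-0.2, 0.1, -0.8],
    [-0.2, 0.1, -0.8],
    [-0.2, 0.1, -0.8],
    [-0.18, 0.07, -0.8]
  ],
  "twist": [-0.95, -0.95, -0.95, -0.95, -0.95],
  "claw": 0.1
}}

```text
time: 17.82
eef_pos: [0.4623, -0.059, 0.2002]
tool_rot: [[0.591, 0.806, -0.001], [0.806, -0.591, 0.001], [0.0, -0.002, -1.0]]
wrist_force: [0.2, 0.9, 0.2]
gripper_width: 0.0472
grasp_force: 0.0
```

{"fn": "step_arm", "kwargs": {
  "slide": [
    [0, 0, -0.8],
    [0, 0, -0.8],
    [0, 0, -0.8],
    [0, 0, -0.8],
    [0, 0, -0.8]
  ],
  "twist": [-0.95, -0.95, -0.95, -0.95, -0.95]
}}

```text
time: 18.23
eef_pos: [0.4627, -0.0591, 0.1203]
tool_rot: [[0.933, 0.36, -0.001], [0.36, -0.933, 0.001], [-0.0, -0.001, -1.0]]
wrist_force: [0.1, -0.1, 0.4]
gripper_width: 0.0471
grasp_force: 0.0
```

{"fn": "step_arm", "kwargs": {
  "slide": [
    [0, 0, -0.8],
    [0, 0, -0.8],
    [0, 0, -0.8],
    [0, 0, 0],
    [0, 0, 0]
  ],
  "twist": [-0.95, 0, 0, 0, 0]
}}

```text
time: 18.65
eef_pos: [0.4622, -0.0595, 0.0726]
tool_rot: [[0.966, 0.257, -0.003], [0.257, -0.966, 0.001], [-0.002, -0.002, -1.0]]
wrist_force: [0.9, 0.3, -0.2]
gripper_width: 0.0471
grasp_force: 0.0
```

```bash
python3 - <<'E'
from h import *
s,c,im=look('w5'); print(s['eef_pos'],s['joints'],s['tool_rot'])
E
```

```text
[ 0.46223046 -0.05946379  0.07258721] [-1.58582411e+01  2.25417886e+01  1.12379616e+02  4.49361980e-02
  4.52593336e+01  5.92375511e+01] [[ 0.96649577  0.25666638 -0.00288204]
 [ 0.25667109 -0.9664978   0.00139782]
 [-0.00242671 -0.00209072 -0.99999487]]
```

View pics/w5.png

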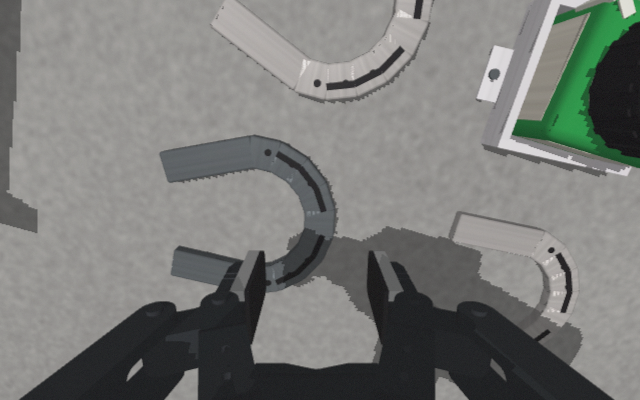

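The toe bar's middle is at about (320,212). I check it against the projected estimate and the target pixel under the TCP.

```bash
python3 - <<'E'
from h import *
im=cv2.imread('pics/w5.png'); c=np.load('pics/w5.npy',allow_pickle=True).item()
print(proj(c,[.4627,-.0629,.009]),proj(c,[.4622,-.0595,.009]))
print(onz(c,335,213,.009),onz(c,306,213,.009),'heels',onz(c,166,168,.009),onz(c,174,260,.009))
print('bright2 heel',onz(c,225,15,.009))
E
```

```text
[320.06682375 221.78430259] [314.80633421 221.2100754 ]
[ 0.47097074 -0.07062577  0.009     ] [ 0.46614996 -0.05258449  0.009     ] heels [0.47215247 0.0385247  0.009     ] [0.41099266 0.02496895 0.009     ]
bright2 heel [0.56501506 0.018595   0.009     ]
```

{"fn": "step_arm", "kwargs": {
  "slide": [
    [0.03, -0.17, -1],
    [0, 0, -1],
    [0, 0, -1],
    [0, 0, -0.4],
    [0, 0, 0]
  ],
  "twist": [0, 0, 0, 0, 0]
}}

```text
time: 19.12
eef_pos: [0.4635, -0.0638, 0.0045]
tool_rot: [[0.967, 0.256, -0.002], [0.256, -0.967, 0.001], [-0.002, -0.001, -1.0]]
wrist_force: [-0.1, 0.3, -0.6]
gripper_width: 0.0469
grasp_force: 0.0
```

{"fn": "step_arm", "kwargs": {
  "slide": [
    [0, 0, -0.1],
    [0, 0, 0]
  ],
  "twist": [0, 0]
}}

```text
time: 19.28
eef_pos: [0.4649, -0.0644, 0.0039]
tool_rot: [[0.967, 0.256, 0.001], [0.256, -0.967, -0.0], [0.001, 0.001, -1.0]]
wrist_force: [-0.4, 0.4, -0.6]
gripper_width: 0.0468
grasp_force: 0.0
```

{"fn": "step_arm", "kwargs": {
  "slide": [
    [0, 0, 0],
    [0, 0, 0],
    [0, 0, 0],
    [0, 0, 0],
    [0, 0, 0]
  ],
  "twist": [0, 0, 0, 0, 0],
  "claw": -1,
  "newtons": 70
}}

```text
time: 19.7
eef_pos: [0.4646, -0.0645, 0.0042]
tool_rot: [[0.967, 0.256, 0.001], [0.256, -0.967, -0.0], [0.001, 0.001, -1.0]]
wrist_force: [-2.5, -0.4, 10.4]
gripper_width: 0.0176
grasp_force: 66.0
```

{"fn": "step_arm", "kwargs": {
  "slide": [
    [0, 0, 0.5],
    [0, 0, 1],
    [0, 0, 1],
    [0, 0, 1],
    [0, 0, 1]
  ],
  "twist": [0, 0, 0, 0, 0]
}}

```text
time: 20.12
eef_pos: [0.4638, -0.0643, 0.0942]
tool_rot: [[0.967, 0.256, -0.0], [0.256, -0.967, -0.0], [-0.0, -0.0, -1.0]]
wrist_force: [1.0, -0.6, -2.6]
gripper_width: 0.0175
grasp_force: 66.5
```

{"fn": "step_arm", "kwargs": {
  "slide": [
    [0.3, 0.9, 1],
    [0.3, 0.9, 1],
    [0.3, 0.9, 1],
    [0.3, 0.9, 1],
    [0.3, 0.9, 0.5]
  ],
  "twist": [0.5, 0.5, 0.5, 0.5, 0.5]
}}

```text
time: 20.53
eef_pos: [0.4952, 0.0264, 0.1857]
tool_rot: [[0.846, 0.533, 0.003], [0.533, -0.846, -0.0], [0.003, 0.002, -1.0]]
wrist_force: [1.5, -0.3, -2.5]
gripper_width: 0.0174
grasp_force: 66.6
```

{"fn": "step_arm", "kwargs": {
  "slide": [
    [0.3, 1, 0],
    [0.3, 1, 0],
    [0.3, 1, 0],
    [0.3, 1, 0],
    [0.3, 1, 0]
  ],
  "twist": [0.5, 0.5, 0.5, 0.5, 0.5]
}}

```text
time: 20.95
eef_pos: [0.5239, 0.1266, 0.1832]
tool_rot: [[0.651, 0.759, -0.0], [0.759, -0.651, -0.0], [-0.0, -0.0, -1.0]]
wrist_force: [-0.2, 0.1, -1.0]
gripper_width: 0.0176
grasp_force: 66.6
```

{"fn": "step_arm", "kwargs": {
  "slide": [
    [0.3, 1, 0],
    [0.3, 1, 0],
    [0.3, 1, 0],
    [0.3, 1, 0],
    [0.3, 1, 0]
  ],
  "twist": [0.5, 0.5, 0.5, 0.5, 0.5]
}}

```text
time: 21.37
eef_pos: [0.5538, 0.2265, 0.183]
tool_rot: [[0.398, 0.918, -0.001], [0.918, -0.398, -0.0], [-0.0, -0.0, -1.0]]
wrist_force: [-0.4, 0.1, -3.3]
gripper_width: 0.0174
grasp_force: 66.6
```

{"fn": "step_arm", "kwargs": {
  "slide": [
    [0.3, 1, 0],
    [0.3, 1, 0],
    [0.3, 1, 0],
    [0.3, 1, 0],
    [0.3, 1, 0]
  ],
  "twist": [0.5, 0.5, 0.5, 0.5, 0.46]
}}

```text
time: 21.78
eef_pos: [0.5838, 0.3264, 0.1829]
tool_rot: [[0.114, 0.994, -0.001], [0.994, -0.114, -0.0], [-0.001, -0.001, -1.0]]
wrist_force: [0.2, -0.0, -2.5]
gripper_width: 0.0175
grasp_force: 66.6
```

{"fn": "step_arm", "kwargs": {
  "slide": [
    [0.4, 1, 0],
    [0, 0.23, 0],
    [0, 0, 0],
    [0, 0, 0]
  ],
  "twist": [0.5, 0, 0, 0]
}}

```text
time: 22.12
eef_pos: [0.5913, 0.3496, 0.1827]
tool_rot: [[0.057, 0.998, -0.001], [0.998, -0.057, -0.001], [-0.001, -0.001, -1.0]]
wrist_force: [-0.8, -1.0, -2.6]
gripper_width: 0.0175
grasp_force: 66.6
```

```bash
python3 - <<'E'
from h import *
s,c,im=look('w6'); print(s['eef_pos'],s['joints'],s['wrist_force'])
E
```

```text
[0.5913333  0.34964002 0.18267702] [ 2.48548586e+01  3.00535418e+01  7.78505803e+01 -3.14969570e-02
  7.21928366e+01  2.81525770e+01] [-0.81855793 -0.96599831 -2.59773332]
```

View pics/w6.png

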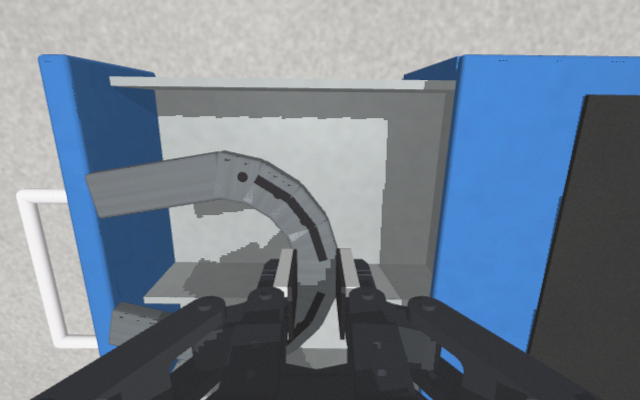

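The shoe is held level above the wide bay. The left wall's top is at row 83, the divider's top at about row 292, and the unit face near column 450. I check the bay estimate.

```bash
python3 - <<'E'
from h import *
c=np.load('pics/w6.npy',allow_pickle=True).item()
ex=np.array([.998,-.058]);ey=np.array([.058,.998]);W=np.array([.449,.3584])
for n,u,v,z in [('Lwall top',280,86,.081),('divider top inner',200,267,.081),('div outer',180,297,.081),('panel in top',154,74,.12),('panel in floor',175,262,.016),('unit face top L',461,60,.13),('Lwall floor',300,118,.016)]:
    p=onz(c,u,v,z)[:2]-W; print(n,(p@ex).round(4),(p@ey).round(4))
E
```

```text
Lwall top 0.1178 0.0834
divider top inner 0.0496 -0.0537
div outer 0.0304 -0.0811
panel in top 0.0501 0.0878
panel in floor 0.0 -0.0815
unit face top L 0.2202 0.0942
Lwall floor 0.1282 0.0598
```

{"fn": "step_arm", "kwargs": {
  "slide": [
    [0, 0, -1],
    [0, 0, -1],
    [0, 0, -1],
    [0, 0, -1],
    [0, 0, -1]
  ],
  "twist": [0, 0, 0, 0, 0]
}}

```text
time: 22.58
eef_pos: [0.5918, 0.3487, 0.0825]
tool_rot: [[0.059, 0.998, -0.0], [0.998, -0.059, -0.001], [-0.001, -0.0, -1.0]]
wrist_force: [0.8, 0.6, -2.6]
gripper_width: 0.0174
grasp_force: 66.6
```

{"fn": "step_arm", "kwargs": {
  "slide": [
    [0, 0, -1],
    [0, 0, -1],
    [0, 0, -0.8],
    [0, 0, 0]
  ],
  "twist": [0, 0, 0, 0]
}}

```text
time: 22.92
eef_pos: [0.5892, 0.3476, 0.0236]
tool_rot: [[0.058, 0.998, -0.006], [0.998, -0.058, -0.003], [-0.004, -0.006, -1.0]]
wrist_force: [-0.1, 0.3, -2.9]
gripper_width: 0.0176
grasp_force: 66.6
```

{"fn": "step_arm", "kwargs": {
  "slide": [
    [0, 0, 0],
    [0, 0, 0],
    [0, 0, 0],
    [0, 0, 0.5],
    [0, 0, 1]
  ],
  "twist": [0, 0, 0, 0, 0],
  "claw": 0.15
}}

```text
time: 23.33
eef_pos: [0.591, 0.3497, 0.0568]
tool_rot: [[0.057, 0.998, -0.003], [0.998, -0.057, -0.001], [-0.001, -0.003, -1.0]]
wrist_force: [-0.2, 0.4, -0.7]
gripper_width: 0.049
grasp_force: 0.0
```

{"fn": "step_arm", "kwargs": {
  "slide": [
    [0, 0, 1],
    [0, 0, 1],
    [0, 0, 1],
    [0, 0, 1],
    [0, 0, 1]
  ],
  "twist": [0, 0, 0, 0, 0]
}}

```text
time: 23.75
eef_pos: [0.5926, 0.3506, 0.1603]
tool_rot: [[0.057, 0.998, 0.002], [0.998, -0.057, 0.001], [0.001, 0.002, -1.0]]
wrist_force: [0.8, 0.1, 0.4]
gripper_width: 0.0496
grasp_force: 0.0
```

{"fn": "step_arm", "kwargs": {
  "slide": [
    [0, -1, 1],
    [0, -1, 1],
    [0, -1, 1],
    [0, -1, 1],
    [0, -1, 1]
  ],
  "twist": [-0.56, -0.56, -0.56, -0.56, -0.56]
}}

```text
time: 24.17
eef_pos: [0.5921, 0.2495, 0.2602]
tool_rot: [[0.386, 0.923, 0.002], [0.923, -0.386, 0.001], [0.002, 0.002, -1.0]]
wrist_force: [0.5, 0.8, 0.3]
gripper_width: 0.0493
grasp_force: 0.0
```

{"fn": "step_arm", "kwargs": {
  "slide": [
    [0, -1, 0.5],
    [0, -1, 0],
    [0, -1, 0],
    [0, -1, 0],
    [0, -1, 0]
  ],
  "twist": [-0.56, -0.56, -0.56, -0.56, -0.56]
}}

```text
time: 24.58
eef_pos: [0.5923, 0.1494, 0.2694]
tool_rot: [[0.668, 0.744, 0.003], [0.744, -0.668, 0.0], [0.002, 0.002, -1.0]]
wrist_force: [0.2, -0.6, -0.5]
gripper_width: 0.0491
grasp_force: 0.0
```

{"fn": "step_arm", "kwargs": {
  "slide": [
    [-0.1, -1, 0],
    [-0.1, -1, 0],
    [-0.1, -1, 0],
    [-0.1, -1, 0],
    [-0.1, -1, 0]
  ],
  "twist": [-0.56, -0.56, -0.56, -0.56, -0.56]
}}

```text
time: 25.0
eef_pos: [0.5821, 0.0494, 0.2692]
tool_rot: [[0.876, 0.482, 0.003], [0.482, -0.876, -0.0], [0.002, 0.001, -1.0]]
wrist_force: [0.5, 0.8, 0.3]
gripper_width: 0.049
grasp_force: 0.0
```

{"fn": "step_arm", "kwargs": {
  "slide": [
    [-0.1, -1, 0],
    [-0.1, -1, 0],
    [-0.1, -1, 0],
    [-0.1, -1, 0],
    [-0.1, -1, 0]
  ],
  "twist": [-0.56, -0.56, -0.56, -0.56, -0.56]
}}

```text
time: 25.42
eef_pos: [0.5721, -0.0507, 0.2691]
tool_rot: [[0.986, 0.166, 0.003], [0.166, -0.986, -0.0], [0.003, 0.001, -1.0]]
wrist_force: [1.7, 0.3, 0.3]
gripper_width: 0.0491
grasp_force: 0.0
```

{"fn": "step_arm", "kwargs": {
  "slide": [
    [0, -1, 0],
    [0, -1, 0],
    [0, 0, 0],
    [0, 0, 0]
  ],
  "twist": [-0.56, -0.56, 0, 0]
}}

```text
time: 25.75
eef_pos: [0.5723, -0.0904, 0.2687]
tool_rot: [[0.999, 0.035, 0.002], [0.035, -0.999, -0.0], [0.002, 0.0, -1.0]]
wrist_force: [0.0, 1.0, -0.5]
gripper_width: 0.049
grasp_force: 0.0
```

```bash
python3 - <<'E'
from h import *
s,c,im=look('w7'); print(s['eef_pos'],s['joints'],s['time'])
E
```

```text
[ 0.57232403 -0.09044947  0.26868913] [-1.58235384e+01  1.69972005e+01  8.63864406e+01  2.16250088e-02
  7.64923551e+01  7.21877177e+01] 25.75
```

View pics/w7.png

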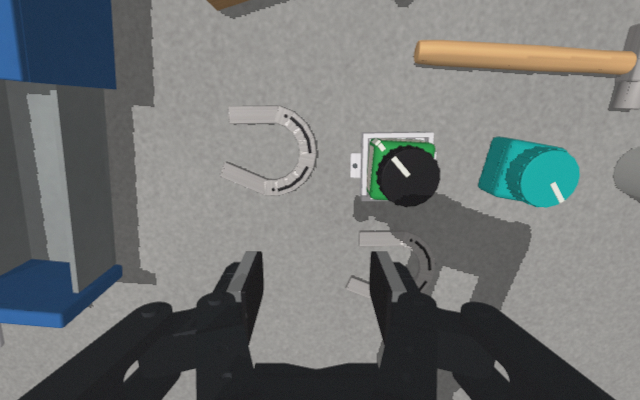

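Bright shoe 2 is at (272,150), toe to the right at (316,149), with its heel ends at (231,114) and (225,170). Bright shoe 1 is half hidden at (400,262).

```bash
python3 - <<'E'
from h import *
im=cv2.imread('pics/w7.png'); c=np.load('pics/w7.npy',allow_pickle=True).item()
g=im.mean(2); print('bg',g[210:220,200:230].mean(),g[210:220,200:230].std(),'shoe',g[110:118,240:270].mean(),g[145:155,308:313].mean())
import h
src=open('h.py').read().replace("(d>18)","(np.abs(d)>TH)").replace("dark,dbg=None","dark,dbg=None,TH=14"); open('h.py','w').write(src)
import importlib; importlib.reload(h)
for th in (9,14): print(h.shoe(im,c,(205,95,330,205),False,'d3.png',th))
o=lambda u,v:onz(c,u,v,.009)[:2].round(4)
print('toe out',o(316,149),'heels',o(231,114),o(225,170),'sides',o(285,107),o(272,194))
E
```

```text
bg 153.15666666666667 3.5561490824058963 shoe 171.91805555555553 113.03333333333332
{'org': array([ 0.5908, -0.0402]), 'yaw': np.float64(264.0), 'length': np.float64(0.1145), 'width': np.float64(0.1079), 'toe': array([ 0.5862, -0.084 ]), 'cm': array([ 0.5922, -0.0424])}
{'org': array([ 0.5907, -0.0394]), 'yaw': np.float64(268.0), 'length': np.float64(0.1137), 'width': np.float64(0.1036), 'toe': array([ 0.5892, -0.0834]), 'cm': array([ 0.597 , -0.0468])}
toe out [ 0.5954 -0.0906] heels [0.6321 0.0091] [0.5662 0.0187] sides [ 0.6421 -0.0532] [ 0.5382 -0.0381]
```

{"fn": "step_arm", "kwargs": {
  "slide": [
    [0.32, 0.17, -0.8],
    [0.32, 0.17, -0.8],
    [0, 0, -1],
    [0, 0, -1],
    [0, 0, -1]
  ],
  "twist": [-0.75, -0.7, 0, 0, 0],
  "claw": -0.2
}}

```text
time: 26.22
eef_pos: [0.5853, -0.0814, 0.1751]
tool_rot: [[0.991, -0.135, 0.001], [-0.135, -0.991, 0.0], [0.001, -0.0, -1.0]]
wrist_force: [-0.4, 0.6, 0.6]
gripper_width: 0.0343
grasp_force: 0.0
```

{"fn": "step_arm", "kwargs": {
  "slide": [
    [0, 0, -1],
    [0, 0, -1],
    [0, 0, -1],
    [0, 0, -1],
    [0, 0, -1]
  ],
  "twist": [0, 0, 0, 0, 0]
}}

```text
time: 26.63
eef_pos: [0.5853, -0.0816, 0.0749]
tool_rot: [[0.991, -0.136, 0.001], [-0.136, -0.991, 0.0], [0.001, -0.0, -1.0]]
wrist_force: [-0.5, 0.0, -0.1]
gripper_width: 0.0339
grasp_force: 0.0
```

{"fn": "step_arm", "kwargs": {
  "slide": [
    [0, 0, 0],
    [0, 0, 0]
  ],
  "twist": [0, 0]
}}

```text
time: 26.8
eef_pos: [0.5843, -0.0817, 0.0749]
tool_rot: [[0.991, -0.136, -0.002], [-0.136, -0.991, 0.001], [-0.002, -0.001, -1.0]]
wrist_force: [-0.6, 0.6, 0.1]
gripper_width: 0.0343
grasp_force: 0.0
```

```bash
python3 - <<'E'
from h import *
s,c,im=look('w8'); print(s['eef_pos'],s['tool_rot'][1],proj(c,[.585,-.0837,.009]),proj(c,[*s['eef_pos'][:2],.009]))
for r in (195,210,220,230): print(r,[int(x) for x in im[r,280:370:3].mean(1)])
E
```

```text
[ 0.58426793 -0.08170427  0.07485207] [-1.36335147e-01 -9.90662375e-01  8.86703522e-04] [317.59481571 219.10904658] [314.72749998 220.5450154 ]
195 [159, 160, 161, 147, 190, 226, 216, 180, 179, 132, 44, 87, 174, 174, 128, 97, 162, 161, 156, 155, 156, 154, 151, 154, 156, 153, 153, 156, 160, 160]
210 [164, 168, 164, 161, 154, 142, 176, 189, 172, 170, 169, 59, 45, 148, 161, 156, 95, 125, 157, 156, 156, 157, 154, 154, 151, 152, 156, 152, 151, 149]
220 [153, 154, 156, 156, 160, 158, 169, 173, 123, 124, 106, 103, 105, 104, 104, 104, 94, 97, 97, 96, 96, 95, 94, 92, 91, 94, 91, 92, 93, 91]
230 [157, 153, 152, 156, 155, 151, 144, 105, 105, 104, 105, 105, 105, 106, 105, 104, 95, 93, 92, 92, 93, 94, 90, 88, 90, 94, 95, 95, 92, 91]
```

{"fn": "step_arm", "kwargs": {
  "slide": [
    [0, 0, -1],
    [0, 0, -1],
    [0, 0, -1],
    [0, 0, -0.55],
    [0, 0, 0]
  ],
  "twist": [0, 0, 0, 0, 0]
}}

```text
time: 27.27
eef_pos: [0.5843, -0.0825, 0.0033]
tool_rot: [[0.99, -0.138, -0.002], [-0.138, -0.99, 0.001], [-0.002, -0.0, -1.0]]
wrist_force: [0.5, -0.3, 0.3]
gripper_width: 0.0343
grasp_force: 0.0
```

{"fn": "step_arm", "kwargs": {
  "slide": [
    [0, 0, 0],
    [0, 0, 0],
    [0, 0, 0],
    [0, 0, 0],
    [0, 0, 0]
  ],
  "twist": [0, 0, 0, 0, 0],
  "claw": -1,
  "newtons": 70
}}

```text
time: 27.68
eef_pos: [0.5859, -0.0831, 0.0053]
tool_rot: [[0.99, -0.138, 0.002], [-0.138, -0.99, -0.0], [0.002, 0.0, -1.0]]
wrist_force: [-0.8, 0.8, 6.9]
gripper_width: 0.0173
grasp_force: 66.8
```

{"fn": "step_arm", "kwargs": {
  "slide": [
    [0, 0, 0.5],
    [0, 0, 1],
    [0, 0, 1],
    [0, 0, 1],
    [0, 0, 1]
  ],
  "twist": [0, 0, 0, 0, 0]
}}

```text
time: 28.1
eef_pos: [0.5846, -0.0829, 0.0954]
tool_rot: [[0.99, -0.138, -0.0], [-0.138, -0.99, 0.0], [-0.0, -0.0, -1.0]]
wrist_force: [-0.2, -0.5, -3.2]
gripper_width: 0.0172
grasp_force: 66.2
```

{"fn": "step_arm", "kwargs": {
  "slide": [
    [0, 0.9, 1],
    [0, 1, 1],
    [0, 1, 1],
    [0, 1, 1],
    [0, 1, 0.5]
  ],
  "twist": [0.6, 0.6, 0.6, 0.6, 0.6]
}}

```text
time: 28.52
eef_pos: [0.5858, 0.0158, 0.1872]
tool_rot: [[0.975, 0.223, 0.003], [0.223, -0.975, -0.0], [0.003, 0.001, -1.0]]
wrist_force: [-0.1, -0.0, -1.9]
gripper_width: 0.0172
grasp_force: 66.3
```

{"fn": "step_arm", "kwargs": {
  "slide": [
    [0, 1, 0],
    [0, 1, 0],
    [0, 1, 0],
    [0, 1, 0],
    [0, 1, 0]
  ],
  "twist": [0.7, 0.7, 0.7, 0.7, 0.7]
}}

```text
time: 28.93
eef_pos: [0.5844, 0.116, 0.1846]
tool_rot: [[0.799, 0.602, -0.0], [0.602, -0.799, -0.0], [-0.0, -0.0, -1.0]]
wrist_force: [-0.8, 0.1, -1.8]
gripper_width: 0.0171
grasp_force: 66.2
```

{"fn": "step_arm", "kwargs": {
  "slide": [
    [0, 1, 0],
    [0, 1, 0],
    [0, 1, 0],
    [0, 1, 0],
    [0, 1, 0]
  ],
  "twist": [0.7, 0.7, 0.7, 0.7, 0.7]
}}

```text
time: 29.35
eef_pos: [0.5845, 0.2159, 0.1845]
tool_rot: [[0.484, 0.875, -0.0], [0.875, -0.484, -0.0], [-0.0, -0.0, -1.0]]
wrist_force: [0.5, -0.3, -1.8]
gripper_width: 0.0175
grasp_force: 66.2
```

{"fn": "step_arm", "kwargs": {
  "slide": [
    [0, 1, 0],
    [0, 1, 0],
    [0.1, 1, 0],
    [0.1, 1, 0],
    [0, 1, 0]
  ],
  "twist": [0.7, 0.7, 0.7, 0.7, 0.7]
}}

```text
time: 29.77
eef_pos: [0.5889, 0.3159, 0.1845]
tool_rot: [[0.085, 0.996, 0.0], [0.996, -0.085, -0.0], [-0.0, 0.0, -1.0]]
wrist_force: [0.3, -0.5, -2.0]
gripper_width: 0.0172
grasp_force: 66.2
```

{"fn": "step_arm", "kwargs": {
  "slide": [
    [0, 0.9, 0],
    [0, 0.8, 0],
    [0, 0, 0],
    [0, 0, 0]
  ],
  "twist": [0.26, 0, 0, 0]
}}

```text
time: 30.1
eef_pos: [0.5886, 0.3497, 0.184]
tool_rot: [[0.058, 0.998, -0.0], [0.998, -0.058, -0.0], [-0.001, -0.0, -1.0]]
wrist_force: [0.8, 1.0, -3.4]
gripper_width: 0.0174
grasp_force: 66.3
```

{"fn": "step_arm", "kwargs": {
  "slide": [
    [0.1, 0, -1],
    [0, 0, -1],
    [0, 0, -1],
    [0, 0, -1],
    [0, 0, -1]
  ],
  "twist": [0, 0, 0, 0, 0]
}}

```text
time: 30.52
eef_pos: [0.591, 0.3478, 0.0834]
tool_rot: [[0.06, 0.998, -0.0], [0.998, -0.06, -0.001], [-0.001, -0.0, -1.0]]
wrist_force: [-0.3, 0.9, -2.3]
gripper_width: 0.0171
grasp_force: 66.3
```

{"fn": "step_arm", "kwargs": {
  "slide": [
    [0, 0, -1],
    [0, 0, -1],
    [0, 0, -0.5],
    [0, 0, 0]
  ],
  "twist": [0, 0, 0, 0]
}}

```text
time: 30.85
eef_pos: [0.5898, 0.3475, 0.0319]
tool_rot: [[0.06, 0.998, -0.004], [0.998, -0.06, -0.002], [-0.002, -0.003, -1.0]]
wrist_force: [-0.1, -0.6, -1.4]
gripper_width: 0.0173
grasp_force: 66.3
```

{"fn": "step_arm", "kwargs": {
  "slide": [
    [0, 0, 0],
    [0, 0, 0],
    [0, 0, 0],
    [0, 0, 0.5],
    [0, 0, 1]
  ],
  "twist": [0, 0, 0, 0, 0],
  "claw": 0.1
}}

```text
time: 31.27
eef_pos: [0.5896, 0.3484, 0.0636]
tool_rot: [[0.058, 0.998, -0.003], [0.998, -0.058, -0.001], [-0.002, -0.003, -1.0]]
wrist_force: [-0.1, -0.7, -0.2]
gripper_width: 0.0469
grasp_force: 0.0
```

{"fn": "step_arm", "kwargs": {
  "slide": [
    [0, 0, 1],
    [0, 0, 1],
    [0, 0, 1],
    [0, 0, 1],
    [0, 0, 1]
  ],
  "twist": [0, 0, 0, 0, 0]
}}

```text
time: 31.68
eef_pos: [0.5912, 0.3493, 0.1671]
tool_rot: [[0.058, 0.998, 0.002], [0.998, -0.058, 0.001], [0.001, 0.002, -1.0]]
wrist_force: [-0.2, 0.5, 0.4]
gripper_width: 0.0467
grasp_force: 0.0
```

{"fn": "step_arm", "kwargs": {
  "slide": [
    [0, 0, 1],
    [0, 0, 1],
    [0, 0, 1],
    [0, 0, 1],
    [0, 0, 0]
  ],
  "twist": [0, 0, 0, 0, 0]
}}

```text
time: 32.1
eef_pos: [0.5934, 0.3503, 0.251]
tool_rot: [[0.058, 0.998, 0.009], [0.998, -0.058, 0.004], [0.005, 0.009, -1.0]]
wrist_force: [1.0, 0.4, 0.7]
gripper_width: 0.047
grasp_force: 0.0
```

```bash
python3 - <<'E'
from h import *
s,c,im=look('w9'); print(s['eef_pos']); snap('scene','s9.png'); snap('side','sd9.png')
a=cv2.imread('pics/s9.png')[60:240,230:500]; b=cv2.imread('pics/sd9.png')[150:400,180:460]
cv2.imwrite('pics/m9.png',np.hstack([cv2.resize(im,(480,300)),cv2.resize(a,(320,300))[:, :]]))
E
```

```text
[0.59336292 0.35034853 0.25099767]
```

View pics/m9.png

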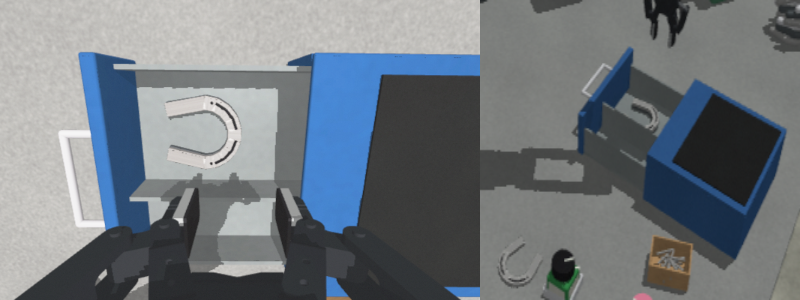

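Both shoes lie flat, one on the other, in the wide bay. Now the last bright shoe.

{"fn": "step_arm", "kwargs": {
  "slide": [
    [-0.1, -1, 0],
    [-0.1, -1, 0],
    [-0.1, -1, 0],
    [-0.1, -1, 0],
    [-0.1, -1, 0]
  ],
  "twist": [-0.55, -0.55, -0.55, -0.55, -0.55]
}}

```text
time: 32.67
eef_pos: [0.5797, 0.2479, 0.2425]
tool_rot: [[0.381, 0.925, -0.003], [0.925, -0.381, -0.001], [-0.002, -0.002, -1.0]]
wrist_force: [0.2, 0.9, 0.6]
gripper_width: 0.047
grasp_force: 0.0
```

{"fn": "step_arm", "kwargs": {
  "slide": [
    [-0.3, -1, 0],
    [-0.3, -1, 0],
    [-0.3, -1, 0],
    [-0.3, -1, 0],
    [-0.3, -1, 0]
  ],
  "twist": [-0.55, -0.55, -0.55, -0.55, -0.55]
}}

```text
time: 33.08
eef_pos: [0.5494, 0.148, 0.2426]
tool_rot: [[0.66, 0.751, -0.003], [0.751, -0.66, -0.0], [-0.002, -0.002, -1.0]]
wrist_force: [0.0, -0.9, -0.3]
gripper_width: 0.0473
grasp_force: 0.0
```

{"fn": "step_arm", "kwargs": {
  "slide": [
    [-0.3, -1, 0],
    [-0.3, -1, 0],
    [-0.3, -1, 0],
    [-0.3, -1, 0],
    [-0.3, -1, 0]
  ],
  "twist": [-0.55, -0.55, -0.55, -0.55, -0.55]
}}

```text
time: 33.5
eef_pos: [0.5194, 0.0482, 0.2428]
tool_rot: [[0.868, 0.497, -0.003], [0.497, -0.868, 0.0], [-0.002, -0.001, -1.0]]
wrist_force: [0.6, 0.3, -0.2]
gripper_width: 0.0472
grasp_force: 0.0
```

{"fn": "step_arm", "kwargs": {
  "slide": [
    [-0.3, -1, 0],
    [-0.3, -1, 0],
    [-0.3, -1, 0],
    [-0.3, -1, 0],
    [-0.3, -1, 0]
  ],
  "twist": [-0.55, -0.55, -0.55, -0.55, -0.55]
}}

```text
time: 33.92
eef_pos: [0.4894, -0.0515, 0.2429]
tool_rot: [[0.982, 0.188, -0.002], [0.188, -0.982, 0.001], [-0.002, -0.001, -1.0]]
wrist_force: [-0.4, 0.2, 0.5]
gripper_width: 0.0469
grasp_force: 0.0
```

{"fn": "step_arm", "kwargs": {
  "slide": [
    [-0.4, -1, 0],
    [-0.4, -1, 0],
    [-0.4, -1, 0],
    [-0.4, -1, 0],
    [-0.4, -1, 0]
  ],
  "twist": [-0.55, -0.55, -0.55, -0.55, -0.55]
}}

```text
time: 34.33
eef_pos: [0.4494, -0.1513, 0.2429]
tool_rot: [[0.99, -0.14, -0.002], [-0.14, -0.99, 0.001], [-0.002, -0.001, -1.0]]
wrist_force: [-0.3, -0.1, 0.0]
gripper_width: 0.0472
grasp_force: 0.0
```

{"fn": "step_arm", "kwargs": {
  "slide": [
    [-0.3, -1, 0],
    [-0.3, -1, 0],
    [0, 0, 0],
    [0, 0, 0]
  ],
  "twist": [-0.55, -0.55, 0, 0]
}}

```text
time: 34.67
eef_pos: [0.438, -0.1911, 0.2431]
tool_rot: [[0.964, -0.267, -0.002], [-0.267, -0.964, 0.001], [-0.002, -0.001, -1.0]]
wrist_force: [0.0, 0.3, 0.8]
gripper_width: 0.0473
grasp_force: 0.0
```

```bash
python3 - <<'E'
from h import *
s,c,im=look('w10'); print(s['eef_pos'],s['joints'],proj(c,[.436,-.2005,.009]),proj(c,[.423,-.2425,.009]))
E
```

```text
[ 0.43800774 -0.19108192  0.24309472] [-3.18738289e+01  9.80090662e+00  1.00067843e+02  1.97563060e-02
  7.02570232e+01  7.36214661e+01] [323.99313701 170.99388495] [362.65197542 172.16525629]
```

View pics/w10.png

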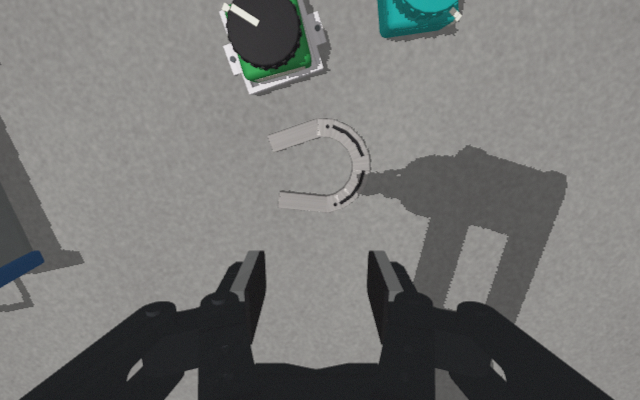

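The shoe is fully in view: toe edge at (369,165), heel ends at (272,143) and (280,199), sides at (322,119) and (338,212).

```bash
python3 - <<'E'
from h import *
im=cv2.imread('pics/w10.png'); c=np.load('pics/w10.npy',allow_pickle=True).item()
for th in (8,10,13): print(shoe(im,c,(255,106,385,226),False,None,th))
o=lambda u,v:onz(c,u,v,.009)[:2]
a,b=o(272,143),o(280,199); h=(a+b)/2; d=b-a; u=np.array([-d[1],d[0]])/np.linalg.norm(d); t=o(369,165)
if u@(t-h)<0:u=-u
print('heel mid',h,'gap',np.linalg.norm(d),'yaw',np.degrees(np.arctan2(u[1],u[0])),'toe from heel',h+.0985*u,'from toe edge',(t-h)@u,'sides mid',(o(322,119)+o(338,212))/2)
E
```

```text
{'org': array([ 0.4423, -0.2162]), 'yaw': np.float64(262.0), 'length': np.float64(0.1278), 'width': np.float64(0.1126), 'toe': array([ 0.4361, -0.2598]), 'cm': array([ 0.4403, -0.2101])}
{'org': array([ 0.441 , -0.2155]), 'yaw': np.float64(260.0), 'length': np.float64(0.1259), 'width': np.float64(0.111), 'toe': array([ 0.4334, -0.2588]), 'cm': array([ 0.4396, -0.2094])}
{'org': array([ 0.4401, -0.2143]), 'yaw': np.float64(264.0), 'length': np.float64(0.1244), 'width': np.float64(0.1058), 'toe': array([ 0.4355, -0.2581]), 'cm': array([ 0.4424, -0.2159])}
heel mid [ 0.44972987 -0.14783049] gap 0.06485114092753962 yaw -99.3590393374381 toe from heel [ 0.43371174 -0.24501932] from toe edge 0.10543164850723474 sides mid [ 0.43811706 -0.20848649]
```

{"fn": "step_arm", "kwargs": {
  "slide": [
    [-0.1, -0.9, -1],
    [-0.1, -0.9, -1],
    [-0.06, -0.8, -1],
    [0, 0, -1],
    [0, 0, -1]
  ],
  "twist": [0.4, 0.4, 0, 0, 0],
  "claw": 0
}}

```text
time: 35.13
eef_pos: [0.4339, -0.2424, 0.1429]
tool_rot: [[0.985, -0.171, -0.0], [-0.171, -0.985, 0.001], [-0.0, -0.001, -1.0]]
wrist_force: [0.5, -0.6, -0.1]
gripper_width: 0.043
grasp_force: 0.0
```

{"fn": "step_arm", "kwargs": {
  "slide": [
    [0, 0, -1],
    [0, 0, -1],
    [0, 0, -1.0],
    [0, 0, -0.4],
    [0, 0, 0]
  ],
  "twist": [0, 0, 0, 0, 0]
}}

```text
time: 35.55
eef_pos: [0.4325, -0.2408, 0.0742]
tool_rot: [[0.985, -0.171, -0.004], [-0.171, -0.985, 0.003], [-0.004, -0.003, -1.0]]
wrist_force: [-0.1, -0.6, -0.1]
gripper_width: 0.0427
grasp_force: 0.0
```

```bash
python3 - <<'E'
from h import *
s,c,im=look('w11'); print(s['eef_pos'],proj(c,[.4328,-.2433,.009]),proj(c,[*s['eef_pos'][:2],.009]))
for r in (180,195,210,220): print(r,[int(x) for x in im[r,270:372:3].mean(1)])
E
```

```text
[ 0.43251803 -0.2408487   0.07418493] [318.51787137 219.70674167] [314.89233661 220.7071149 ]
180 [151, 149, 148, 152, 152, 161, 166, 166, 170, 174, 168, 146, 43, 44, 53, 164, 154, 161, 90, 94, 157, 157, 153, 150, 153, 153, 151, 152, 155, 156, 159, 156, 156, 158]
195 [147, 149, 153, 153, 155, 152, 148, 146, 146, 163, 167, 164, 163, 165, 164, 43, 41, 167, 167, 156, 90, 91, 146, 150, 155, 153, 152, 154, 152, 153, 156, 155, 156, 157]
210 [153, 149, 149, 147, 145, 146, 151, 155, 156, 156, 156, 163, 203, 205, 183, 172, 171, 171, 169, 169, 166, 87, 121, 158, 159, 134, 97, 104, 157, 113, 109, 101, 93, 94]
220 [155, 150, 148, 153, 155, 154, 150, 147, 147, 148, 152, 95, 101, 103, 101, 101, 101, 102, 101, 100, 100, 92, 94, 95, 96, 95, 95, 88, 91, 91, 89, 93, 92, 92]
```

{"fn": "step_arm", "kwargs": {
  "slide": [
    [0, -0.05, -1],
    [0, 0, -1],
    [0, 0, -1],
    [0, 0, -0.5],
    [0, 0, 0]
  ],
  "twist": [0, 0, 0, 0, 0]
}}

```text
time: 36.02
eef_pos: [0.4333, -0.2433, 0.0053]
tool_rot: [[0.985, -0.172, -0.002], [-0.172, -0.985, 0.001], [-0.002, -0.001, -1.0]]
wrist_force: [-0.3, -0.2, -0.7]
gripper_width: 0.0427
grasp_force: 0.0
```

{"fn": "step_arm", "kwargs": {
  "slide": [
    [0, 0, 0],
    [0, 0, 0],
    [0, 0, 0],
    [0, 0, 0],
    [0, 0, 0]
  ],
  "twist": [0, 0, 0, 0, 0],
  "claw": -1,
  "newtons": 70
}}

```text
time: 36.43
eef_pos: [0.4345, -0.2444, 0.0074]
tool_rot: [[0.985, -0.172, 0.002], [-0.172, -0.985, -0.001], [0.002, 0.001, -1.0]]
wrist_force: [-1.3, 1.2, 6.9]
gripper_width: 0.016
grasp_force: 66.8
```

{"fn": "step_arm", "kwargs": {
  "slide": [
    [0, 0, 0.5],
    [0, 0, 1],
    [0, 0, 1],
    [0, 0, 1],
    [0, 0, 1]
  ],
  "twist": [0, 0, 0, 0, 0]
}}

```text
time: 36.85
eef_pos: [0.4337, -0.2439, 0.0979]
tool_rot: [[0.985, -0.172, 0.0], [-0.172, -0.985, -0.0], [0.0, 0.0, -1.0]]
wrist_force: [0.7, -0.9, -1.6]
gripper_width: 0.0164
grasp_force: 66.6
```

{"fn": "step_arm", "kwargs": {
  "slide": [
    [0, 1, 1],
    [0, 1, 1],
    [0.3, 1, 1],
    [0.3, 1, 1],
    [0.3, 1, 0.5]
  ],
  "twist": [0.47, 0.47, 0.47, 0.47, 0.47]
}}

```text
time: 37.27
eef_pos: [0.4527, -0.1435, 0.1894]
tool_rot: [[0.994, 0.111, 0.004], [0.111, -0.994, -0.002], [0.004, 0.002, -1.0]]
wrist_force: [0.4, -0.8, -2.0]
gripper_width: 0.016
grasp_force: 66.6
```

{"fn": "step_arm", "kwargs": {
  "slide": [
    [0.3, 1, 0],
    [0.3, 1, 0],
    [0.3, 1, 0],
    [0.3, 1, 0],
    [0.3, 1, 0]
  ],
  "twist": [0.47, 0.47, 0.47, 0.47, 0.47]
}}

```text
time: 37.68
eef_pos: [0.4816, -0.0428, 0.1871]
tool_rot: [[0.924, 0.384, 0.001], [0.384, -0.924, -0.0], [0.001, 0.0, -1.0]]
wrist_force: [0.7, -0.4, -1.2]
gripper_width: 0.0162
grasp_force: 66.6
```

{"fn": "step_arm", "kwargs": {
  "slide": [
    [0.3, 1, 0],
    [0.3, 1, 0],
    [0.3, 1, 0],
    [0.3, 1, 0],
    [0.3, 1, 0]
  ],
  "twist": [0.47, 0.47, 0.47, 0.47, 0.47]
}}

```text
time: 38.1
eef_pos: [0.5116, 0.0571, 0.187]
tool_rot: [[0.78, 0.625, 0.001], [0.625, -0.78, -0.0], [0.0, 0.0, -1.0]]
wrist_force: [0.6, 0.1, -2.2]
gripper_width: 0.0161
grasp_force: 66.6
```

{"fn": "step_arm", "kwargs": {
  "slide": [
    [0.3, 1, 0],
    [0.3, 1, 0],
    [0.3, 1, 0],
    [0.3, 1, 0],
    [0.3, 1, 0]
  ],
  "twist": [0.47, 0.47, 0.47, 0.47, 0.47]
}}

```text
time: 38.52
eef_pos: [0.5416, 0.1571, 0.187]
tool_rot: [[0.575, 0.818, 0.0], [0.818, -0.575, 0.0], [0.0, 0.0, -1.0]]
wrist_force: [-0.4, 0.2, -0.9]
gripper_width: 0.0163
grasp_force: 66.6
```

{"fn": "step_arm", "kwargs": {
  "slide": [
    [0.3, 1, 0],
    [0.3, 1, 0],
    [0.3, 1, 0],
    [0.3, 1, 0],
    [0.3, 1, 0]
  ],
  "twist": [0.47, 0.47, 0.47, 0.47, 0.47]
}}

```text
time: 38.93
eef_pos: [0.5716, 0.257, 0.187]
tool_rot: [[0.325, 0.946, 0.0], [0.946, -0.325, 0.0], [0.0, 0.0, -1.0]]
wrist_force: [-0.5, -0.2, -2.2]
gripper_width: 0.0162
grasp_force: 66.7
```

{"fn": "step_arm", "kwargs": {
  "slide": [
    [0.2, 1, 0],
    [0.2, 1, 0],
    [0.2, 1, 0],
    [0.2, 1, 0],
    [0.2, 0.7, 0]
  ],
  "twist": [0.47, 0.47, 0.47, 0.47, 0.42]
}}

```text
time: 39.35
eef_pos: [0.5914, 0.3518, 0.187]
tool_rot: [[0.054, 0.999, 0.0], [0.999, -0.054, 0.001], [0.001, 0.0, -1.0]]
wrist_force: [0.0, -0.7, -1.4]
gripper_width: 0.0164
grasp_force: 66.7
```

{"fn": "step_arm", "kwargs": {
  "slide": [
    [0, 0, 0],
    [0, 0, 0],
    [0, 0, 0]
  ],
  "twist": [0, 0, 0]
}}

```text
time: 39.6
eef_pos: [0.5912, 0.3493, 0.1864]
tool_rot: [[0.059, 0.998, -0.001], [0.998, -0.059, -0.001], [-0.001, -0.0, -1.0]]
wrist_force: [0.5, -0.4, -1.7]
gripper_width: 0.016
grasp_force: 66.7
```

```bash
python3 - <<'E'
from h import *
s,c,im=look('w12'); print(s['eef_pos'],s['tool_rot'],s['wrist_force'],s['gripper_width'],s['torque'])
E
```

```text
[0.59121387 0.34928966 0.18637444] [[ 5.90366121e-02  9.98255674e-01 -5.35734012e-04]
 [ 9.98255487e-01 -5.90370214e-02 -7.83333264e-04]
 [-8.13595016e-04 -4.88554074e-04 -9.99999550e-01]] [ 0.47903352 -0.41217588 -1.6869526 ] 0.016047470172227723 [ 0.0022723  -0.05492428  0.04097668]
```

{"fn": "step_arm", "kwargs": {
  "slide": [
    [0, 0, -1],
    [0, 0, -1],
    [0, 0, -1],
    [0, 0, -1],
    [0, 0, -1]
  ],
  "twist": [0, 0, 0, 0, 0]
}}

```text
time: 40.07
eef_pos: [0.5916, 0.3488, 0.0856]
tool_rot: [[0.06, 0.998, -0.0], [0.998, -0.06, -0.0], [-0.0, -0.0, -1.0]]
wrist_force: [-0.5, -0.0, -0.9]
gripper_width: 0.016
grasp_force: 66.7
```

{"fn": "step_arm", "kwargs": {
  "slide": [
    [0, 0, -1],
    [0, 0, -0.6],
    [0, 0, -0.4],
    [0, 0, 0],
    [0, 0, 0]
  ],
  "twist": [0, 0, 0, 0, 0]
}}

```text
time: 40.48
eef_pos: [0.592, 0.3498, 0.0464]
tool_rot: [[0.059, 0.998, -0.0], [0.998, -0.059, -0.0], [-0.0, -0.0, -1.0]]
wrist_force: [-0.1, -0.1, -0.3]
gripper_width: 0.0162
grasp_force: 66.7
```

{"fn": "step_arm", "kwargs": {
  "slide": [
    [0, 0, 0],
    [0, 0, 0],
    [0, 0, 0],
    [0, 0, 0.5],
    [0, 0, 1]
  ],
  "twist": [0, 0, 0, 0, 0],
  "claw": 0.1
}}

```text
time: 40.9
eef_pos: [0.5901, 0.3494, 0.075]
tool_rot: [[0.058, 0.998, -0.004], [0.998, -0.058, -0.002], [-0.002, -0.004, -1.0]]
wrist_force: [-0.3, -0.7, 0.4]
gripper_width: 0.0471
grasp_force: 0.0
```

{"fn": "step_arm", "kwargs": {
  "slide": [
    [0, 0, 1],
    [0, 0, 1],
    [0, 0, 1],
    [0, 0, 1],
    [0, 0, 1]
  ],
  "twist": [0, 0, 0, 0, 0]
}}

```text
time: 41.32
eef_pos: [0.5919, 0.3502, 0.1785]
tool_rot: [[0.058, 0.998, 0.001], [0.998, -0.058, 0.001], [0.001, 0.001, -1.0]]
wrist_force: [-0.8, 0.2, 0.9]
gripper_width: 0.0473
grasp_force: 0.0
```

{"fn": "step_arm", "kwargs": {
  "slide": [
    [0, 0, 1],
    [0, 0, 1],
    [0, 0, 1],
    [0, 0, 0],
    [0, 0, 0]
  ],
  "twist": [0, 0, 0, 0, 0]
}}

```text
time: 41.73
eef_pos: [0.5927, 0.3506, 0.2386]
tool_rot: [[0.058, 0.998, 0.004], [0.998, -0.058, 0.002], [0.002, 0.004, -1.0]]
wrist_force: [0.3, 0.4, -0.9]
gripper_width: 0.047
grasp_force: 0.0
```

```bash
python3 - <<'E'
from h import *
s,c,im=look('w13'); print(s['eef_pos'])
# bright shoe patch check: project expected outline of top shoe (toe, heels) and read grey levels
W=np.array([.449,.3584]);ex=np.array([.998,-.058]);ey=np.array([.058,.998])
for n,x,y in [('toe',.144,0),('sideL',.10,.044),('sideR',.10,-.044),('heelL',.05,.029),('heelR',.05,-.029),('hollow',.09,0),('beyond',.175,0)]:
    p=W+x*ex+y*ey; u,v=proj(c,[*p,.043]); u,v=int(u),int(v); print(n,u,v,im[v-3:v+4,u-3:u+4].mean().round(0) if 0<=v<400 else None)
m=cv2.Canny(im,60,150)
E
```

```text
[0.59267287 0.35058522 0.23861934]
toe 315 178 217.0
sideL 270 135 212.0
sideR 273 219 208.0
heelL 221 150 202.0
heelR 225 205 195.0
hollow 262 178 186.0
beyond 345 178 188.0
```

```bash
python3 - <<'E'
from h import *
c=np.load('ci_w2.npy',allow_pickle=True).item(); c3=np.load('pics/w7.npy',allow_pickle=True).item()
o=lambda c,u,v,z=.022:onz(c,u,v,z)[:2]
def ang(p,q): d=q-p; return np.degrees(np.arctan2(d[1],d[0])), np.linalg.norm(d)
print(ang(o(c,355,143),o(c,278,145)), ang(o(c3,433,133),o(c3,363,134)), o(c,316,144), o(c3,398,133.5))
print('lugs',ang(o(c,363,172,.003),o(c,274,178,.003)))
# lid circle from w2 and w7 -> top disc
for f,cc,p in (('pics/w2.png',c,(317,193)),('pics/w7.png',c3,(408,176))):
    im=cv2.imread(f); roi=np.zeros(im.shape[:2],np.uint8); cv2.circle(roi,p,45,255,-1)
    m=cv2.morphologyEx(((im.max(2)<60)&(roi>0)).astype(np.uint8),cv2.MORPH_OPEN,np.ones((5,5)))
    k=max(cv2.findContours(m,0,1)[0],key=cv2.contourArea); (x,y),r=cv2.minEnclosingCircle(k); print(x,y,r,onz(cc,x,y,.074).round(4))
E
```

```text
(np.float64(93.64932154961627), np.float64(0.07873119414003003)) (np.float64(92.83438172943677), np.float64(0.07954702595029423)) [ 0.61793224 -0.1832556 ] [ 0.61777404 -0.18310595]
lugs (np.float64(96.07629940112886), np.float64(0.09867491461929072))
317.2900695800781 192.897705078125 34.7446403503418 [ 0.5796 -0.1857  0.074 ]
407.9178771972656 175.27053833007812 31.500160217285156 [ 0.58  -0.185  0.074]
```

{"fn": "step_arm", "kwargs": {
  "slide": [
    [0, -1, 0],
    [0, -1, 0],
    [0, -1, 0],
    [0, -1, 0],
    [0, -1, 0]
  ],
  "twist": [0.2, 0.2, 0.2, 0.2, 0.16],
  "claw": 1
}}

```text
time: 42.2
eef_pos: [0.5905, 0.2489, 0.2344]
tool_rot: [[-0.059, 0.998, -0.003], [0.998, 0.059, -0.001], [-0.001, -0.003, -1.0]]
wrist_force: [-0.0, -0.8, -1.0]
gripper_width: 0.0852
grasp_force: 0.0
```

{"fn": "step_arm", "kwargs": {
  "slide": [
    [0, -1, 0],
    [0, -1, 0],
    [0, -1, 0],
    [0, -1, 0],
    [0, -1, 0]
  ],
  "twist": [0, 0, 0, 0, 0]
}}

```text
time: 42.62
eef_pos: [0.5905, 0.149, 0.2345]
tool_rot: [[-0.057, 0.998, -0.003], [0.998, 0.057, -0.0], [-0.0, -0.003, -1.0]]
wrist_force: [-0.3, -0.6, -0.1]
gripper_width: 0.0855
grasp_force: 0.0
```

{"fn": "step_arm", "kwargs": {
  "slide": [
    [0, -1, 0],
    [0, -1, 0],
    [0, -1, 0],
    [0, -1, 0],
    [0, -1, 0]
  ],
  "twist": [0, 0, 0, 0, 0]
}}

```text
time: 43.03
eef_pos: [0.5905, 0.0492, 0.2346]
tool_rot: [[-0.057, 0.998, -0.003], [0.998, 0.057, 0.0], [0.0, -0.003, -1.0]]
wrist_force: [-0.3, -0.1, -0.1]
gripper_width: 0.0855
grasp_force: 0.0
```

{"fn": "step_arm", "kwargs": {
  "slide": [
    [-0.14, -1, 0],
    [-0.14, -1, 0],
    [-0.14, -1, 0],
    [-0.14, -1, 0],
    [-0.14, -1, 0]
  ],
  "twist": [0, 0, 0, 0, 0]
}}

```text
time: 43.45
eef_pos: [0.5764, -0.0506, 0.2346]
tool_rot: [[-0.057, 0.998, -0.003], [0.998, 0.057, 0.001], [0.001, -0.003, -1.0]]
wrist_force: [-0.7, 0.0, 0.1]
gripper_width: 0.0853
grasp_force: 0.0
```

{"fn": "step_arm", "kwargs": {
  "slide": [
    [0, -1, 0],
    [0, -1, 0],
    [0, -1, 0],
    [0, -1, 0],
    [0, -1, 0]
  ],
  "twist": [0, 0, 0, 0, 0]
}}

```text
time: 43.87
eef_pos: [0.5766, -0.1505, 0.2346]
tool_rot: [[-0.057, 0.998, -0.003], [0.998, 0.057, 0.001], [0.001, -0.003, -1.0]]
wrist_force: [0.6, -0.1, 0.2]
gripper_width: 0.0853
grasp_force: 0.0
```

{"fn": "step_arm", "kwargs": {
  "slide": [
    [0, -1, 0],
    [0, -0.8, 0],
    [0, 0, 0],
    [0, 0, 0],
    [0, 0, 0]
  ],
  "twist": [0, 0, 0, 0, 0]
}}

```text
time: 44.28
eef_pos: [0.5772, -0.1851, 0.2354]
tool_rot: [[-0.057, 0.998, -0.001], [0.998, 0.057, 0.001], [0.001, -0.001, -1.0]]
wrist_force: [-1.1, 0.4, -0.9]
gripper_width: 0.0851
grasp_force: 0.0
```

```bash
python3 - <<'E'
from h import *
s,cc,im=look('w14'); print(s['eef_pos'],s['tool_rot'][0])
m=(im.max(2)<60).astype(np.uint8); roi=np.zeros_like(m); cv2.circle(roi,tuple(int(a) for a in proj(cc,[.579,-.185,.078])),48,1,-1)
m=cv2.morphologyEx(m&roi,cv2.MORPH_OPEN,np.ones((5,5)))
k=max(cv2.findContours(m,0,1)[0],key=cv2.contourArea); (x,y),r=cv2.minEnclosingCircle(k); print(x,y,r,onz(cc,x,y,.074).round(4))
E
```

```text
[ 0.57722759 -0.18513857  0.23538333] [-0.05698188  0.99837421 -0.00141623]
317.3185119628906 185.17259216308594 33.65348815917969 [ 0.5783 -0.1845  0.074 ]
```

{"fn": "step_arm", "kwargs": {
  "slide": [
    [0.07, 0.02, -1],
    [0, 0, -1],
    [0, 0, -1],
    [0, 0, -1],
    [0, 0, -1]
  ],
  "twist": [0, 0, 0, 0, 0]
}}

```text
time: 44.75
eef_pos: [0.5792, -0.1842, 0.1353]
tool_rot: [[-0.059, 0.998, 0.0], [0.998, 0.059, 0.0], [0.0, 0.0, -1.0]]
wrist_force: [-0.3, -0.2, -0.9]
gripper_width: 0.0854
grasp_force: 0.0
```

{"fn": "step_arm", "kwargs": {
  "slide": [
    [0, 0, -1],
    [0, 0, -1],
    [0, 0, -1],
    [0, 0, -0.7],
    [0, 0, -0.4]
  ],
  "twist": [0, 0, 0, 0, 0]
}}

```text
time: 45.17
eef_pos: [0.578, -0.1838, 0.0522]
tool_rot: [[-0.058, 0.998, -0.003], [0.998, 0.058, 0.001], [0.002, -0.003, -1.0]]
wrist_force: [-1.1, -0.8, -0.2]
gripper_width: 0.0854
grasp_force: 0.0
```

{"fn": "step_arm", "kwargs": {
  "slide": [
    [0, 0, 0],
    [0, 0, 0],
    [0, 0, 0],
    [0, 0, 0],
    [0, 0, 0]
  ],
  "twist": [0, 0, 0, 0, 0],
  "claw": -1,
  "newtons": 60
}}

```text
time: 45.58
eef_pos: [0.579, -0.1853, 0.0549]
tool_rot: [[-0.057, 0.998, -0.0], [0.998, 0.057, 0.0], [0.0, -0.0, -1.0]]
wrist_force: [-2.9, 1.4, 2.2]
gripper_width: 0.0585
grasp_force: 64.5
```

{"fn": "step_arm", "kwargs": {
  "slide": [
    [0, 0, 0.2],
    [0, 0, 0.5],
    [0, 0, 0.7],
    [0, 0, 0.7],
    [0, 0, 0]
  ],
  "twist": [0, 0, 0, 0, 0]
}}

```text
time: 46.0
eef_pos: [0.5818, -0.1867, 0.0996]
tool_rot: [[-0.057, 0.998, 0.006], [0.998, 0.057, -0.003], [-0.003, 0.006, -1.0]]
wrist_force: [0.2, 0.4, -2.8]
gripper_width: 0.0582
grasp_force: 65.1
```

{"fn": "step_arm", "kwargs": {
  "slide": [
    [0, 0, 0.7],
    [0, 0, 0.9],
    [0, 0, 0.9],
    [0, 0.2, 0.9],
    [0, 0.5, 0.9]
  ],
  "twist": [0, 0, 0, 0, 0]
}}

```text
time: 46.42
eef_pos: [0.5794, -0.1726, 0.1828]
tool_rot: [[-0.056, 0.998, 0.001], [0.998, 0.056, -0.001], [-0.001, 0.001, -1.0]]
wrist_force: [0.5, -0.1, -2.4]
gripper_width: 0.0586
grasp_force: 65.6
```

{"fn": "step_arm", "kwargs": {
  "slide": [
    [0, 0.8, 0.7],
    [0, 0.9, 0.3],
    [0, 0.9, 0],
    [0, 0.9, 0],
    [0, 0.9, 0]
  ],
  "twist": [0, 0, 0, 0, 0]
}}

```text
time: 46.83
eef_pos: [0.5792, -0.0828, 0.2022]
tool_rot: [[-0.057, 0.998, 0.001], [0.998, 0.057, -0.0], [-0.0, 0.001, -1.0]]
wrist_force: [0.3, 0.1, -3.7]
gripper_width: 0.0586
grasp_force: 65.6
```

{"fn": "step_arm", "kwargs": {
  "slide": [
    [-0.15, 0.9, 0],
    [-0.15, 0.9, 0],
    [-0.15, 0.9, 0],
    [-0.15, 0.9, 0],
    [-0.15, 0.9, 0]
  ],
  "twist": [-0.1, -0.1, -0.1, -0.1, -0.1]
}}

```text
time: 47.25
eef_pos: [0.564, 0.0073, 0.2019]
tool_rot: [[0.004, 1.0, 0.0], [1.0, -0.004, 0.0], [0.0, 0.0, -1.0]]
wrist_force: [0.4, -1.2, -4.2]
gripper_width: 0.0584
grasp_force: 65.6
```

{"fn": "step_arm", "kwargs": {
  "slide": [
    [-0.15, 0.9, 0],
    [-0.15, 0.9, 0],
    [-0.15, 0.9, 0],
    [-0.15, 0.9, 0],
    [-0.15, 0.9, 0]
  ],
  "twist": [-0.1, -0.1, -0.1, -0.1, -0.06]
}}

```text
time: 47.67
eef_pos: [0.549, 0.0974, 0.202]
tool_rot: [[0.059, 0.998, 0.0], [0.998, -0.059, 0.0], [0.0, 0.0, -1.0]]
wrist_force: [0.7, 0.5, -3.2]
gripper_width: 0.0589
grasp_force: 65.5
```

{"fn": "step_arm", "kwargs": {
  "slide": [
    [0, 0.9, 0],
    [0, 0.9, 0],
    [0, 0.9, 0],
    [0, 0.9, 0],
    [0, 0.7, 0]
  ],
  "twist": [0, 0, 0, 0, 0]
}}

```text
time: 48.08
eef_pos: [0.5491, 0.1839, 0.202]
tool_rot: [[0.058, 0.998, 0.0], [0.998, -0.058, 0.001], [0.001, 0.0, -1.0]]
wrist_force: [1.0, -0.0, -3.1]
gripper_width: 0.0584
grasp_force: 65.5
```

{"fn": "step_arm", "kwargs": {
  "slide": [
    [0, 0.5, 0],
    [0, 0.3, 0],
    [0, 0, 0],
    [0, 0, 0]
  ],
  "twist": [0, 0, 0, 0]
}}

```text
time: 48.42
eef_pos: [0.5492, 0.1982, 0.2019]
tool_rot: [[0.058, 0.998, -0.0], [0.998, -0.058, -0.001], [-0.001, -0.0, -1.0]]
wrist_force: [0.6, -1.2, -3.1]
gripper_width: 0.0583
grasp_force: 65.5
```

```bash
python3 - <<'E'
from h import *
s,c,im=look('w15'); print(s['eef_pos'],s['wrist_force'],s['gripper_width'],np.array(s['tool_rot']).round(4).tolist())
E
```

```text
[0.54916097 0.19819498 0.20194506] [ 0.56734964 -1.19861887 -3.06491154] 0.058337594533764484 [[0.0575, 0.9983, -0.0002], [0.9983, -0.0575, -0.0006], [-0.0006, -0.0002, -1.0]]
```

{"fn": "step_arm", "kwargs": {
  "slide": [
    [0.05, 0.45, 0],
    [0.05, 0.4, 0],
    [0, 0, -0.5],
    [0, 0, -0.9],
    [0, 0, -0.9]
  ],
  "twist": [0, 0, 0, 0, 0]
}}

```text
time: 48.88
eef_pos: [0.5518, 0.2159, 0.1556]
tool_rot: [[0.058, 0.998, 0.002], [0.998, -0.058, 0.0], [0.001, 0.002, -1.0]]
wrist_force: [-0.4, 0.7, -3.5]
gripper_width: 0.0584
grasp_force: 65.5
```

{"fn": "step_arm", "kwargs": {
  "slide": [
    [0, 0, -0.9],
    [0, 0, -0.9],
    [0, 0, -0.8],
    [0, 0, -0.5],
    [0, 0, 0]
  ],
  "twist": [0, 0, 0, 0, 0]
}}

```text
time: 49.3
eef_pos: [0.5492, 0.215, 0.0913]
tool_rot: [[0.058, 0.998, -0.005], [0.998, -0.058, -0.001], [-0.002, -0.005, -1.0]]
wrist_force: [0.3, 0.7, -2.9]
gripper_width: 0.0585
grasp_force: 65.5
```

{"fn": "step_arm", "kwargs": {
  "slide": [
    [0, 0, -0.5],
    [0, 0, -0.4],
    [0, 0, -0.2],
    [0, 0, 0],
    [0, 0, 0]
  ],
  "twist": [0, 0, 0, 0, 0]
}}

```text
time: 49.72
eef_pos: [0.5512, 0.2155, 0.0721]
tool_rot: [[0.058, 0.998, -0.0], [0.998, -0.058, 0.0], [0.0, -0.0, -1.0]]
wrist_force: [0.2, -0.1, -3.5]
gripper_width: 0.0584
grasp_force: 65.5
```

Still hanging. I go down until it touches.

{"fn": "step_arm", "kwargs": {
  "slide": [
    [0, 0, -0.15],
    [0, 0, -0.1],
    [0, 0, 0]
  ],
  "twist": [0, 0, 0]
}}

```text
time: 49.97
eef_pos: [0.5511, 0.2155, 0.067]
tool_rot: [[0.058, 0.998, -0.0], [0.998, -0.058, 0.0], [-0.0, -0.0, -1.0]]
wrist_force: [-0.1, 0.4, -3.8]
gripper_width: 0.0582
grasp_force: 65.5
```

{"fn": "step_arm", "kwargs": {
  "slide": [
    [0, 0, -0.05],
    [0, 0, 0]
  ],
  "twist": [0, 0]
}}

```text
time: 50.13
eef_pos: [0.5512, 0.2155, 0.0661]
tool_rot: [[0.058, 0.998, 0.0], [0.998, -0.058, 0.0], [0.0, 0.0, -1.0]]
wrist_force: [-0.2, -0.6, -2.4]
gripper_width: 0.0582
grasp_force: 65.5
```

{"fn": "step_arm", "kwargs": {
  "slide": [
    [0, 0, 0],
    [0, 0, 0],
    [0, 0, 0],
    [0, 0, 0],
    [0, 0, 0]
  ],
  "twist": [0, 0, 0, 0, 0],
  "claw": 1
}}

```text
time: 50.55
eef_pos: [0.5514, 0.2156, 0.0663]
tool_rot: [[0.058, 0.998, 0.001], [0.998, -0.058, 0.0], [0.0, 0.001, -1.0]]
wrist_force: [0.6, 0.0, 0.0]
gripper_width: 0.0856
grasp_force: 0.0
```

{"fn": "step_arm", "kwargs": {
  "slide": [
    [0, 0, 0.4],
    [0, 0, 0.8],
    [0, 0, 1],
    [0, 0, 1],
    [0, 0, 1]
  ],
  "twist": [0, 0, 0, 0, 0]
}}

```text
time: 50.97
eef_pos: [0.551, 0.2155, 0.1514]
tool_rot: [[0.058, 0.998, -0.0], [0.998, -0.058, 0.0], [0.0, -0.0, -1.0]]
wrist_force: [1.1, 0.7, 0.4]
gripper_width: 0.0854
grasp_force: 0.0
```

{"fn": "step_arm", "kwargs": {
  "slide": [
    [0, 0, 1],
    [0, 0, 1],
    [0, 0, 1],
    [0, 0, 1],
    [0, 0, 0]
  ],
  "twist": [0, 0, 0, 0, 0]
}}

```text
time: 51.38
eef_pos: [0.5537, 0.2162, 0.2351]
tool_rot: [[0.058, 0.998, 0.008], [0.998, -0.058, 0.002], [0.002, 0.007, -1.0]]
wrist_force: [0.1, -0.5, 0.7]
gripper_width: 0.0853
grasp_force: 0.0
```

```bash
python3 - <<'E'
from h import *
s,c,im=look('w16'); print(s['eef_pos']); snap('scene','s16.png')
a=cv2.imread('pics/s16.png')[60:240,230:500]
cv2.imwrite('pics/m16.png',np.hstack([cv2.resize(im,(480,300)),cv2.resize(a,(320,300))]))
E
```

```text
[0.553668   0.21621701 0.23506283]
```

View pics/m16.png

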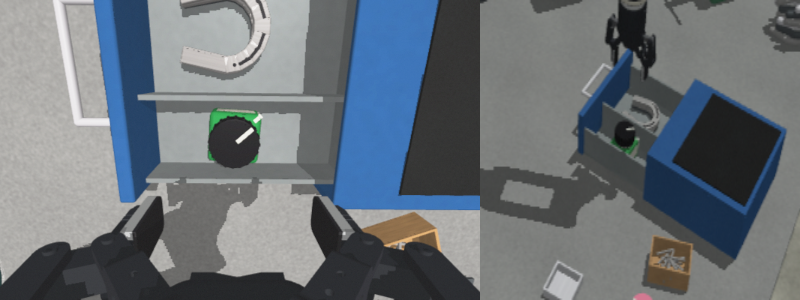

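The tub stands upright in the narrow bay with its lid pointer on the ridge corner. The shoes lie in the wide bay, and the caddy and bench are clear of shoes. Now I shut the drawer.

```bash
python3 - <<'E'
from h import *
c=np.load('pics/w16.npy',allow_pickle=True).item(); print(onz(c,101,163,.1), proj(c,[.386-.0035,.311-.06,.1]))
E
```

```text
[0.37878983 0.25223201 0.1       ] [105.80231724 164.21738778]
```

{"fn": "step_arm", "kwargs": {
  "slide": [
    [-1, 0.5, 0],
    [-1, 0.5, 0],
    [-1, 0.5, 0],
    [-1, 0.5, 0],
    [-1, 0.5, 0]
  ],
  "twist": [0, 0, 0, 0, 0],
  "claw": -0.2
}}

```text
time: 51.9
eef_pos: [0.4492, 0.2653, 0.2286]
tool_rot: [[0.058, 0.998, -0.003], [0.998, -0.058, -0.001], [-0.001, -0.003, -1.0]]
wrist_force: [-0.6, 0.0, -1.1]
gripper_width: 0.0343
grasp_force: 0.0
```

{"fn": "step_arm", "kwargs": {
  "slide": [
    [-1, 0.7, 0],
    [-1, 0.7, 0],
    [-1, 0.7, 0],
    [-0.3, 0.2, 0],
    [0, 0, 0]
  ],
  "twist": [0, 0, 0, 0, 0]
}}

```text
time: 52.32
eef_pos: [0.383, 0.3117, 0.229]
tool_rot: [[0.056, 0.998, -0.003], [0.998, -0.056, -0.001], [-0.001, -0.002, -1.0]]
wrist_force: [0.5, -1.1, -0.2]
gripper_width: 0.0337
grasp_force: 0.0
```

{"fn": "step_arm", "kwargs": {
  "slide": [
    [0, 0, -0.5],
    [0, 0, -0.5],
    [0, 0, 0],
    [0, 0, 0]
  ],
  "twist": [0, 0, 0, 0]
}}

```text
time: 52.65
eef_pos: [0.3852, 0.3104, 0.2087]
tool_rot: [[0.059, 0.998, -0.002], [0.998, -0.059, -0.002], [-0.002, -0.002, -1.0]]
wrist_force: [0.3, -0.5, 0.3]
gripper_width: 0.0343
grasp_force: 0.0
```

{"fn": "step_arm", "kwargs": {
  "slide": [
    [0, 0, -0.9],
    [0, 0, -0.9],
    [0, 0, -0.9],
    [0, 0, -0.9],
    [0, 0, -0.9]
  ],
  "twist": [0, 0, 0, 0, 0]
}}

```text
time: 53.07
eef_pos: [0.3861, 0.3113, 0.1194]
tool_rot: [[0.059, 0.998, 0.001], [0.998, -0.059, 0.0], [0.0, 0.001, -1.0]]
wrist_force: [0.6, 0.0, -0.6]
gripper_width: 0.0342
grasp_force: 0.0
```

{"fn": "step_arm", "kwargs": {
  "slide": [
    [0, 0, -0.9],
    [0, 0, -0.9],
    [0, 0, 0]
  ],
  "twist": [0, 0, 0]
}}

```text
time: 53.32
eef_pos: [0.3839, 0.31, 0.0813]
tool_rot: [[0.059, 0.998, -0.004], [0.998, -0.059, -0.003], [-0.003, -0.004, -1.0]]
wrist_force: [-0.9, -0.6, 0.5]
gripper_width: 0.0341
grasp_force: 0.0
```

{"fn": "step_arm", "kwargs": {
  "slide": [
    [0, 0, 0],
    [0, 0, 0],
    [0, 0, 0],
    [0, 0, 0],
    [0, 0, 0]
  ],
  "twist": [0, 0, 0, 0, 0],
  "claw": -1,
  "newtons": 40
}}

```text
time: 53.73
eef_pos: [0.386, 0.3117, 0.0849]
tool_rot: [[0.058, 0.998, 0.002], [0.998, -0.058, 0.001], [0.001, 0.002, -1.0]]
wrist_force: [2.8, -2.0, 0.2]
gripper_width: 0.0084
grasp_force: 39.3
```

{"fn": "step_arm", "kwargs": {
  "slide": [
    [0.2, -0.012, 0],
    [0.35, -0.02, 0],
    [0.5, -0.029, 0],
    [0.5, -0.029, 0],
    [0.5, -0.029, 0]
  ],
  "twist": [0, 0, 0, 0, 0]
}}

```text
time: 54.15
eef_pos: [0.4265, 0.3089, 0.0848]
tool_rot: [[0.058, 0.998, -0.0], [0.998, -0.058, -0.0], [-0.0, -0.0, -1.0]]
wrist_force: [-2.1, -1.5, 5.5]
gripper_width: 0.0084
grasp_force: 40.0
```

{"fn": "step_arm", "kwargs": {
  "slide": [
    [0.5, -0.029, 0],
    [0.5, -0.029, 0],
    [0.5, -0.029, 0],
    [0.5, -0.029, 0],
    [0.5, -0.029, 0]
  ],
  "twist": [0, 0, 0, 0, 0]
}}

```text
time: 54.57
eef_pos: [0.4765, 0.3055, 0.0848]
tool_rot: [[0.058, 0.998, -0.001], [0.998, -0.058, -0.001], [-0.001, -0.0, -1.0]]
wrist_force: [-2.3, -4.3, 7.0]
gripper_width: 0.0083
grasp_force: 40.0
```

{"fn": "step_arm", "kwargs": {
  "slide": [
    [0.5, -0.029, 0],
    [0.5, -0.029, 0],
    [0.5, -0.029, 0],
    [0.5, -0.029, 0],
    [0.5, -0.029, 0]
  ],
  "twist": [0, 0, 0, 0, 0]
}}

```text
time: 54.98
eef_pos: [0.5264, 0.3021, 0.0848]
tool_rot: [[0.058, 0.998, -0.001], [0.998, -0.058, -0.002], [-0.002, -0.001, -1.0]]
wrist_force: [-2.5, -5.3, 6.7]
gripper_width: 0.0084
grasp_force: 40.0
```

{"fn": "step_arm", "kwargs": {
  "slide": [
    [0.5, -0.029, 0],
    [0.5, -0.029, 0],
    [0.5, -0.029, 0],
    [0.5, -0.029, 0],
    [0.5, -0.029, 0]
  ],
  "twist": [0, 0, 0, 0, 0]
}}

```text
time: 55.4
eef_pos: [0.5764, 0.2986, 0.0848]
tool_rot: [[0.058, 0.998, -0.001], [0.998, -0.058, -0.003], [-0.003, -0.001, -1.0]]
wrist_force: [-2.7, -6.3, 6.3]
gripper_width: 0.0086
grasp_force: 40.0
```

{"fn": "step_arm", "kwargs": {
  "slide": [
    [0.5, -0.029, 0],
    [0.4, -0.023, 0],
    [0.3, -0.017, 0],
    [0, 0, 0],
    [0, 0, 0]
  ],
  "twist": [0, 0, 0, 0, 0]
}}

```text
time: 55.82
eef_pos: [0.6019, 0.2969, 0.0849]
tool_rot: [[0.058, 0.998, 0.002], [0.998, -0.058, -0.003], [-0.003, 0.002, -1.0]]
wrist_force: [1.3, -8.5, 3.3]
gripper_width: 0.0085
grasp_force: 39.9
```

Shut should be near x = 0.6055, so I push in small steps.

{"fn": "step_arm", "kwargs": {
  "slide": [
    [0.12, 0, 0],
    [0.1, 0, 0],
    [0, 0, 0]
  ],
  "twist": [0, 0, 0]
}}

```text
time: 56.07
eef_pos: [0.6053, 0.2967, 0.0849]
tool_rot: [[0.058, 0.998, 0.0], [0.998, -0.058, -0.003], [-0.003, 0.0, -1.0]]
wrist_force: [0.4, -7.4, 5.5]
gripper_width: 0.0085
grasp_force: 40.0
```

{"fn": "step_arm", "kwargs": {
  "slide": [
    [0.1, 0, 0],
    [0.1, 0, 0],
    [0, 0, 0]
  ],
  "twist": [0, 0, 0]
}}

```text
time: 56.32
eef_pos: [0.6053, 0.2966, 0.0848]
tool_rot: [[0.058, 0.998, -0.007], [0.998, -0.058, -0.004], [-0.004, -0.007, -1.0]]
wrist_force: [-10.5, -8.1, 12.9]
gripper_width: 0.0084
grasp_force: 40.9
```

{"fn": "step_arm", "kwargs": {
  "slide": [
    [0.15, 0, 0],
    [0, 0, 0],
    [0, 0, 0]
  ],
  "twist": [0, 0, 0]
}}

```text
time: 56.57
eef_pos: [0.6053, 0.2966, 0.0848]
tool_rot: [[0.058, 0.998, -0.012], [0.998, -0.058, -0.005], [-0.005, -0.012, -1.0]]
wrist_force: [-16.7, -6.9, 18.7]
gripper_width: 0.0081
grasp_force: 41.6
```

{"fn": "step_arm", "kwargs": {
  "slide": [
    [0, 0, 0],
    [0, 0, 0],
    [0, 0, 0],
    [0, 0, 0],
    [0, 0, 0]
  ],
  "twist": [0, 0, 0, 0, 0],
  "claw": -0.25
}}

```text
time: 56.98
eef_pos: [0.6121, 0.2992, 0.084]
tool_rot: [[0.058, 0.998, 0.001], [0.998, -0.058, 0.0], [0.0, 0.001, -1.0]]
wrist_force: [-1.1, -0.3, 0.1]
gripper_width: 0.0322
grasp_force: 0.0
```

{"fn": "step_arm", "kwargs": {
  "slide": [
    [-0.35, 0, 0],
    [0, 0, 0.8],
    [0, 0, 1],
    [0, 0, 1],
    [0, 0, 1]
  ],
  "twist": [0, 0, 0, 0, 0]
}}

```text
time: 57.4
eef_pos: [0.6038, 0.299, 0.1605]
tool_rot: [[0.058, 0.998, -0.001], [0.998, -0.058, -0.0], [-0.0, -0.001, -1.0]]
wrist_force: [0.4, 1.2, 0.5]
gripper_width: 0.0319
grasp_force: 0.0
```

{"fn": "step_arm", "kwargs": {
  "slide": [
    [-0.5, 0, 1],
    [-0.5, 0, 1],
    [-0.5, 0, 1],
    [-0.5, 0, 1],
    [0, 0, 0]
  ],
  "twist": [0, 0, 0, 0, 0]
}}

```text
time: 57.82
eef_pos: [0.5645, 0.3001, 0.2444]
tool_rot: [[0.057, 0.998, 0.005], [0.998, -0.057, 0.003], [0.003, 0.005, -1.0]]
wrist_force: [0.4, -0.0, 0.9]
gripper_width: 0.0323
grasp_force: 0.0
```

{"fn": "step_arm", "kwargs": {
  "slide": [
    [-1, -1, 0],
    [-1, -1, 0],
    [-1, -1, 0],
    [0, 0, 0],
    [0, 0, 0]
  ],
  "twist": [0, 0, 0, 0, 0]
}}

```text
time: 58.23
eef_pos: [0.5034, 0.2383, 0.2395]
tool_rot: [[0.059, 0.998, -0.001], [0.998, -0.059, -0.0], [-0.0, -0.001, -1.0]]
wrist_force: [0.7, 0.2, -0.3]
gripper_width: 0.032
grasp_force: 0.0
```

```bash
python3 - <<'E'
from h import *
s,c,im=look('w17'); print(s['eef_pos'],s['time'],s['gripper_width'])
sc=snap('scene','s17.png'); ci=camera_info('scene')
hsv=cv2.cvtColor(sc,cv2.COLOR_RGB2HSV)
# handle bar: bright low-saturation pixels near its expected shut position vs 5 mm open
for x0 in (.6055,.5955,.5855):
    H=np.array([x0,.2985]); e=np.array([.058,.998]); v=[]
    for t in np.linspace(-.05,.05,21):
        u,w=proj(ci,[*(H+t*e),.1]); v.append(sc[int(round(w)),int(round(u))].mean())
    print(x0,np.mean(v).round(0))
# residual gap: blue fraction between panel and unit top in the scene view
for n,p in dict(caddy=[.579,-.184,.01],A=[.45,-.02,.009],B=[.59,-.04,.009]).items():
    u,w=proj(ci,p); print(n,int(u),int(w),sc[int(w)-4:int(w)+5,int(u)-4:int(u)+5].reshape(-1,3).mean(0).round(0),sc[int(w)-10:int(w)+11,int(u)-14:int(u)+15].std().round(1))
for nm,q in dict(bottle=(240,270,8,8),pink=(366,245,6,6),nail=(390,217,10,8),hammer=(320,270,8,10)).items():
    x,y,a,b=q; old=cv2.imread('pics/scene0.png')[:,:,::-1].astype(int); print(nm,np.abs(old[y-b:y+b,x-a:x+a]-sc[y-b:y+b,x-a:x+a].astype(int)).mean().round(1))
E
```

```text
[0.50336094 0.23826153 0.23948451] 58.2333 0.03204601456301804
0.6055 181.0
0.5955 124.0
0.5855 123.0
caddy 300 230 [185. 187. 189.] 35.7
A 293 183 [73. 74. 73.] 26.1
B 325 203 [124. 125. 123.] 1.9
bottle 0.7
pink 0.8
nail 0.6
hammer 0.8
```

```bash
python3 - <<'E'
from h import *
for f in ('s9','s16','s17'):
    im=cv2.imread(f'pics/{f}.png'); print(f,im[173:194,279:308].mean().round(1),im[173:194,279:308].std().round(1), im[205:230,250:282].mean().round(1),im[205:230,250:282].std().round(1))
E
```

```text
s9 119.7 17.2 123.8 16.5
s16 84.3 23.1 127.2 2.7
s17 91.8 26.1 123.7 2.7
```

```bash
python3 - <<'E'
from h import *
im=snap('side','sd17.png'); c=camera_info('side'); old=cv2.imread('pics/side0.png')
u,v=map(int,proj(c,[.45,-.02,.009])); print(u,v,old[v-25:v+25,u-25:u+25].std().round(1),im[v-25:v+25,u-25:u+25].std().round(1))
hist=np.unique((im[v-25:v+25,u-25:u+25].mean(2)//15*15).astype(int),return_counts=True); print(hist)
r=im[v-24:v+25:4,u-24:u+25:4].mean(2).astype(int); print(r)
E
```

```text
385 254 21.1 30.2
(array([ 30,  45,  60,  75,  90, 105, 120, 135, 150]), array([  13,   49,   29,  583,  294,   44,   79, 1214,  195]))
[[149 146 147 147 146 148 146 149 147 147 146 146 148]
 [147 149 148 148 146 148 147 149 149 148 149 148 149]
 [148 148 148 147 148 146 148 149 149 148 147 151 149]
 [141 121 130 147 149 148 148 148 149 148 150 148 148]
 [ 97  83  55 134 149 149 150 148 148 148 150 148 149]
 [ 83  97  85 147 152 148 147 148 149 150 148 147 148]
 [ 52  55 124 148 149 148 148 149 147 148 149 145 146]
 [ 46  53 148 127 107  90  92  91  90  91  92  92  91]
 [ 43 126 146  93  89  90  88  89  89  88  89  90  89]
 [135 147 150 104  88  88  88  87  89  90  89  88  89]
 [152 147 149 123  89  89  87  88  89  89  89  88  91]
 [149 149 150 129  89  90  88  88  88  89  89  89  91]
 [150 147 146  95  89  89  89  88  89  89  89  87  89]]
```

The dark patch is one flat block with no horseshoe shape, so it is the arm's shadow and the gripper. The bench is clear, so I hand the job in.

```bash
python3 -c "
from station import *
print(sign_off())"
```

```text
the job is handed in; nothing more can be done
None
```

The job is handed in: the lid is screwed tight, the three horseshoes on the bench lie flat in the wide bay, the tub stands upright in the narrow bay, and the drawer is fully shut.

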